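Weigh two press weights and load the heavier one

TASK

Set the two cast weights gently on opposite pans of the balance and let go to see which is heavier. Then take the heavier one straight from its lowered pan, leaving the lighter on its own pan, and slide it along the dough press's channel up against the red stop until the stop just gives by a few millimetres, without ramming the stop to its end or pressing hard on anything. Let go with it standing there, and leave the scraper, bowl, brush and jar where they are.

Things in the scene. Friction and masses are not known exactly. Their poses are not given: they have to be found in the camera images.
- weight_a: one of two outwardly identical cast press weights: dark round body 60 mm across and 32 mm tall, neck 18 mm across up to 47 mm, brass knob 26 mm across from 47 to 70 mm above the underside (take it by the knob). Mass hidden, 0.3 to 0.7 kg, either one may be the heavier. Origin: centre of its underside, z up
- weight_b: one of two outwardly identical cast press weights: dark round body 60 mm across and 32 mm tall, neck 18 mm across up to 47 mm, brass knob 26 mm across from 47 to 70 mm above the underside (take it by the knob). Mass hidden, 0.3 to 0.7 kg, either one may be the heavier. Origin: centre of its underside, z up
- balance: white two-pan balance, base 110 x 340 x 52 mm, fixed. Origin: centre of its underside; y runs from the right pan to the left pan, pans at y = -130 and +130 mm. The pans move straight up and down, opposite to each other, 18 mm each way between stops, no spring: the heavier side goes all the way down, wherever on the pan it stands. Near ties take some seconds to tip. Empty it stays level
- pan_left_top (a point): centre of the top face of the left (+y of the balance) pan of the balance, a flat steel disc 130 mm across, 5 mm thick. Top face 110 mm above the table when level, 92 mm when fully down, 128 mm when fully up
- pan_right_top (a point): centre of the top face of the right (-y of the balance) pan of the balance, a flat steel disc 130 mm across, 5 mm thick. Top face 110 mm above the table when level, 92 mm when fully down, 128 mm when fully up
- pan_left (a joint): height of the left pan above level, m: +0.018 fully up (right pan down), -0.018 fully down
- channel: steel weight channel of the dough press, fixed. Origin: on the counter, on its centre line; x points inwards to the stop, z up. Floor 8 mm thick, x = -120 to 140 mm, 100 mm wide. Two guide rails, 66 mm apart inside, tops 24 mm above the counter, from x = -20 mm on, flared ends from x = -51 mm. Grey press housing 100 mm wide, 112 mm high begins at x = 145 mm
- apron (a point): centre of the channel's open apron, on the floor's top face, 80 mm before the channel's origin: a good place to set the weight down before sliding it in
- buffer (a joint): red stop, 44 mm wide, 13 to 33 mm above the counter, on a blue carriage in the channel. Its front face stands somewhere from x = 44 to 84 mm of the channel, set anew each time and not measured: find it by feel. Value: how far it is pushed in, m; 0 untouched, 0.014 at its end (rigid beyond). Gives under a steady 6 N and stays where left, no spring
- scraper: bystander, not to be disturbed: bench scraper lying flat: steel blade 105 x 110 mm, wooden grip 18 mm thick on its -x edge. Origin: centre of its underside
- steel_bowl: bystander, not to be disturbed: steel bowl, 110 mm across, 45 mm tall. Origin: centre of its underside
- pastry_brush: bystander, not to be disturbed: pastry brush lying along its x. Origin: centre of its underside
- salt_jar: bystander, not to be disturbed: white jar, 64 mm across, 100 mm tall. Origin: centre of its underside
Things that resemble listed ones, but are neither listed nor needed, are in the scene too. What is shaped like the weight_a but blue is not meant.

How it is judged:
On the way, in this order (a step that is already met when the one before it is completed fails the run):
1. both weights stand on opposite pans, let go, and the balance has tipped to one side ((((horizontal distance between weight_a and pan_left_top below 0.05 m and z of weight_a in the frame of pan_left_top between -0.006 and 0.006 m and angle between weight_a's own z axis and vertical below 0.15 rad) and (horizontal distance between weight_b and pan_right_top below 0.05 m and z of weight_b in the frame of pan_right_top between -0.006 and 0.006 m and angle between weight_b's own z axis and vertical below 0.15 rad)) or ((horizontal distance between weight_a and pan_right_top below 0.05 m and z of weight_a in the frame of pan_right_top between -0.006 and 0.006 m and angle between weight_a's own z axis and vertical below 0.15 rad) and (horizontal distance between weight_b and pan_left_top below 0.05 m and z of weight_b in the frame of pan_left_top between -0.006 and 0.006 m and angle between weight_b's own z axis and vertical below 0.15 rad))) and (value of joint pan_left above 0.012 m or value of joint pan_left below -0.012 m) and contact force between the fingers and weight_a below 0.1 N and contact force between the fingers and weight_b below 0.1 N and linear speed of each of weight_a, weight_b below 0.015 m/s), for 0.3 s.
2. the weight on the lowered pan is gripped there while the other stands on the raised pan (((contact force between the fingers and weight_a above 1 N and (horizontal distance between weight_a and pan_left_top below 0.05 m and z of weight_a in the frame of pan_left_top between -0.006 and 0.006 m and angle between weight_a's own z axis and vertical below 0.15 rad) and (horizontal distance between weight_b and pan_right_top below 0.05 m and z of weight_b in the frame of pan_right_top between -0.006 and 0.006 m and angle between weight_b's own z axis and vertical below 0.15 rad) and value of joint pan_left below -0.012 m) or (contact force between the fingers and weight_a above 1 N and (horizontal distance between weight_a and pan_right_top below 0.05 m and z of weight_a in the frame of pan_right_top between -0.006 and 0.006 m and angle between weight_a's own z axis and vertical below 0.15 rad) and (horizontal distance between weight_b and pan_left_top below 0.05 m and z of weight_b in the frame of pan_left_top between -0.006 and 0.006 m and angle between weight_b's own z axis and vertical below 0.15 rad) and value of joint pan_left above 0.012 m) or (contact force between the fingers and weight_b above 1 N and (horizontal distance between weight_b and pan_left_top below 0.05 m and z of weight_b in the frame of pan_left_top between -0.006 and 0.006 m and angle between weight_b's own z axis and vertical below 0.15 rad) and (horizontal distance between weight_a and pan_right_top below 0.05 m and z of weight_a in the frame of pan_right_top between -0.006 and 0.006 m and angle between weight_a's own z axis and vertical below 0.15 rad) and value of joint pan_left below -0.012 m) or (contact force between the fingers and weight_b above 1 N and (horizontal distance between weight_b and pan_right_top below 0.05 m and z of weight_b in the frame of pan_right_top between -0.006 and 0.006 m and angle between weight_b's own z axis and vertical below 0.15 rad) and (horizontal distance between weight_a and pan_left_top below 0.05 m and z of weight_a in the frame of pan_left_top between -0.006 and 0.006 m and angle between weight_a's own z axis and vertical below 0.15 rad) and value of joint pan_left above 0.012 m))), for 0.05 s.
At the end, for the whole second after the job is handed in: one weight stands upright on the channel floor between the rails (within 5 mm of the centre line), the red stop pushed in by 2 to 12.5 mm; the other weight stands upright on a pan within 50 mm of its centre; both at rest (((y of weight_a in the frame of channel between -0.005 and 0.005 m and z of weight_a in the frame of channel between 0.005 and 0.012 m and x of weight_a in the frame of channel above 0 m and angle between weight_a's own z axis and vertical below 0.1 rad and ((horizontal distance between weight_b and pan_left_top below 0.05 m and z of weight_b in the frame of pan_left_top between -0.006 and 0.006 m and angle between weight_b's own z axis and vertical below 0.15 rad) or (horizontal distance between weight_b and pan_right_top below 0.05 m and z of weight_b in the frame of pan_right_top between -0.006 and 0.006 m and angle between weight_b's own z axis and vertical below 0.15 rad)) and linear speed of each of weight_a, weight_b below 0.015 m/s) or (y of weight_b in the frame of channel between -0.005 and 0.005 m and z of weight_b in the frame of channel between 0.005 and 0.012 m and x of weight_b in the frame of channel above 0 m and angle between weight_b's own z axis and vertical below 0.1 rad and ((horizontal distance between weight_a and pan_left_top below 0.05 m and z of weight_a in the frame of pan_left_top between -0.006 and 0.006 m and angle between weight_a's own z axis and vertical below 0.15 rad) or (horizontal distance between weight_a and pan_right_top below 0.05 m and z of weight_a in the frame of pan_right_top between -0.006 and 0.006 m and angle between weight_a's own z axis and vertical below 0.15 rad)) and linear speed of each of weight_b, weight_a below 0.015 m/s)) and value of joint buffer between 0.002 and 0.0125 m); the robot touches nothing.
It fails at once if the scraper, bowl, brush or jar moved by more than 30 mm (distance of any of scraper, steel_bowl, pastry_brush, salt_jar from where it was at the start of the episode above 0.03 m).
It fails at once if the red stop rammed to its end (value of joint buffer above 0.0135 m).
It fails at once if a weight dropped or pressed on the channel with over 60 N (contact force between any of weight_a, weight_b and channel above 60 N).
It fails at once if a weight dropped or pressed on the balance with over 80 N (contact force between any of weight_a, weight_b and balance above 80 N).
It also fails if it takes over 72 s, if anything falls off the work surface, if the arm or the gripper's body presses on something with over 40 N, if the wrist force passes 120 N, or if a joint passes its speed limit or range.

ROBOT

A 6-joint arm with a two-finger parallel gripper is mounted at the origin on the work surface. World frame = base frame: x ahead of the robot, y to its left, z up, the work surface at z = 0. Lengths are in m, angles in rad, forces in N, time in s.
With the tool pointing down it reaches from about 0.425 to 0.95 m from the base axis. Payload 3.5 kg.
Tool frame: the origin (TCP) lies on the centre line of the jaws, within the pads' length; the fingertips stand 11 mm ahead of it and the grasp point (between the pads) lies 8 mm behind it; x points along the fingers, y is the direction in which the jaws open and shut, and the axes are right-handed (so a half turn about x gives the same grasp; the last joint's range is limited). The gripper opens to 85 mm and grips with 20 to 120 N. Pads are 22 mm wide; open, the fingers measure 114 mm over their backs; the gripper's body (76 mm by 85 mm) begins 54 mm behind the grasp point. The pads swing forward as they close: fully open they stand 13 mm farther back than shut.
Start: joints at [1.13, 0.286, 1.577, -0, 1.279, -0.15], TCP at [0.193, 0.647, 0.205] pointing down, gripper open.
Joint ranges: [-2.77, 2.77], [-0.9, 2.22], [0.21, 2.48], [-1.53, 4.67], [0.24, 2.81], [-2.84, 2.84]. Speed limits (rad/s): [2.79, 2.79, 3.14, 3.14, 3.14, 3.14].

INTERFACE

Orientations are given as a unit quaternion [x, y, z, w].
In Python, from plant import ctrl gives the robot as it stands. The module is installed in compiled form; this text tells all that it offers.
- The arm moves only by the tool drive_tool, never from a script. Its argument "series" is a list of rows, each a list of 2 entries, a list of its own where there are three numbers: the shift along the tool's x, y, z in units of 50 mm (1.0 is 50 mm), then the turn, a rotation vector about the tool's x, y, z in degrees. A call has 1 to 5 rows; each row shifts and turns the pose as measured when the row begins, along the tool's axes as they then stand; what a row does not reach is not made up. A row lasts 1/10 s, in which the tool goes at most 50 mm and 8.59 degrees, less where a joint would pass 70% of its speed; a pose out of reach is approached as far as the arm can. A call is refused whole if a number of a shift passes 1 or a number of a turn 8.59, either way. A call with a gripper value outside its range is refused whole. "grip" is the gripper's target within -1 to 1 (fully open at 1, half-way at 0, shut at -1), set as the call begins (left out, the last holds). The fingers move at their own pace and stop on an object; "newtons" is the grip in N (left out, the last holds). Time passes only in rows, so rows that do not move let the fingers close. It gives the time, the measured TCP pose, the force and the opening at its end, in the units of the state.
- ctrl.get_state(): the state, without advancing time (a new reading comes with each control period).
- ctrl.read_camera(name): name is "side" or "top"; returns a dict with "img" (420x560x3 uint8, red, green, blue), "camera_matrix" (3x3 intrinsics, pixels), "R" (3x3) and "t" (3): a world point X has camera coordinates R X + t. Camera axes: x right, y down, z forward; pixel columns grow to the right and rows downward; lengths in m; the calibration is good to about 2 mm. A picture is of the moment at which its call begins. There is no depth.
- ctrl.sign_off(): hands the job in, once; it reports no verdict.
The state is a dict: "time": time; "qpos": joint angles; "dq": joint speeds; "joint_efforts": joint torques, N m; "eef_pos": TCP position; "tcp_rot": TCP orientation; "contact_force": force on the tool from outside, world axes, zero at the start; "wrist_torque": the same for the moment, N m; "opening": opening from 0.0 (shut) to 1.0 (fully open).
Only numpy, scipy, OpenCV 4.12 (cv2) and the standard library are available. Lean on these libraries where they do the work, as an engineer would, in place of code of your own. Each camera call takes 0.05 s, during which the arm holds its last target.

## Working session

There is one attempt and no reset: what is moved stays moved. The work goes in short steps, Python scripts to look and compute and a tool call to move; the robot and the scene stay as the last step left them, time stands still between calls to the robot, and variables do not carry over. Pictures are saved under pics/ and viewed, and the job is handed in when it is done.

Besides the shell and the picture viewer there is one more tool, called after "Call:" as name(argument=value, ...), one argument or row to a line, values as JSON. drive_tool: Moves the arm, as the interface text tells. Its arguments: {"type":"object","properties":{"series":{"type":"array"},"grip":{"type":"number"},"newtons":{"type":"number"}},"required":["series"]}

```bash
mkdir -p pics
cat > h.py <<'E'
import numpy as np, cv2
from plant import ctrl
def snap(name,fn):
    c=ctrl.read_camera(name); cv2.imwrite('pics/'+fn+'.png',c['img'][:,:,::-1]); return c
def ray(c,u,v,z):
    K=np.array(c['camera_matrix']);R=np.array(c['R']);t=np.array(c['t'])
    d=R.T@np.linalg.solve(K,[u,v,1.]); o=-R.T@t
    return o+d*(z-o[2])/d[2]
def proj(c,X):
    K=np.array(c['camera_matrix']);p=K@(np.array(c['R'])@np.array(X)+np.array(c['t'])); return p[:2]/p[2]
E
python3 - <<'E'
from h import *
for n in('side','top'):
    c=snap(n,n+'0'); print(n,(-np.array(c['R']).T@np.array(c['t'])).round(3),np.array(c['camera_matrix']).round(1).tolist(),np.array(c['R']).round(3).tolist())
s=ctrl.get_state()
for k in s: print(k,s[k] if np.isscalar(s[k]) else np.round(s[k],4))
E
```

```text
side [ 0.356 -0.937  0.85 ] [[440.1, 0.0, 282.3], [0.0, 440.1, 218.5], [0.0, 0.0, 1.0]] [[0.989, -0.147, 0.023], [-0.073, -0.616, -0.785], [0.129, 0.774, -0.619]]
top [ 0.335 -0.005  1.56 ] [[456.0, 0.0, 278.4], [0.0, 456.0, 212.2], [0.0, 0.0, 1.0]] [[-0.03, -1.0, -0.001], [-0.991, 0.03, -0.133], [0.133, -0.003, -0.991]]
time 0.1
qpos [ 1.13    0.2871  1.5781 -0.      1.2786 -0.15  ]
dq [ 0.0004 -0.0026 -0.0024 -0.0019  0.0035  0.    ]
joint_efforts [ 7.00000e-04 -4.07295e+01 -2.93700e+01 -1.00000e-04  3.40000e-03
  0.00000e+00]
eef_pos [0.1932 0.6461 0.2033]
tcp_rot [ 0.1017  0.6999 -0.1032  0.6994]
contact_force [ 0.9864 -0.2865 -0.9253]
wrist_torque [-0.0269  0.0233 -0.036 ]
opening 1.0007472501405774
```

View pics/side0.png

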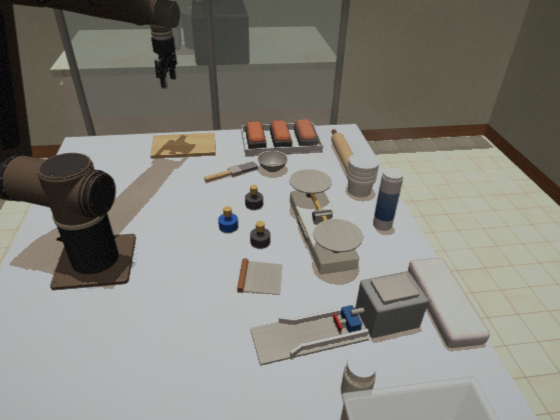

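View pics/top0.png

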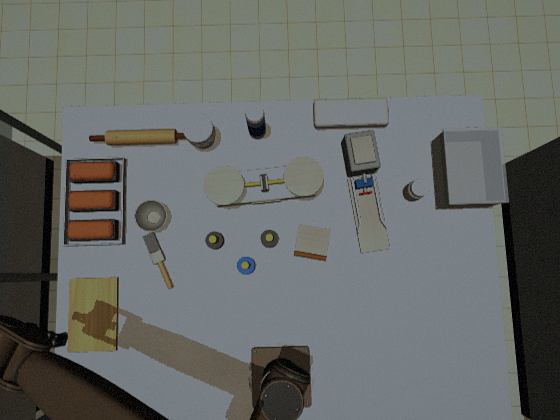

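Weights, dark with a brass knob: side (254,197) and (260,235), top (215,240) and (270,239). The blue lookalike at side (228,220), top (246,265) is not meant. Next is an enlarged crop to confirm that.

Run:
```python
from h import *
a=cv2.imread('pics/side0.png')[170:260,190:310]; b=cv2.imread('pics/top0.png')[220:285,190:310]
c=cv2.imread('pics/top0.png')[120:260,190:400]
cv2.imwrite('pics/w.png',np.vstack([cv2.resize(a,None,fx=4,fy=4,interpolation=2)[:320],cv2.resize(b,None,fx=4,fy=4,interpolation=2)]))
cv2.imwrite('pics/c.png',cv2.resize(c,None,fx=3.8,fy=3.8,interpolation=2))
d=cv2.imread('pics/side0.png')[260:370,240:440]
cv2.imwrite('pics/d.png',cv2.resize(d,None,fx=4,fy=4,interpolation=2))
```

```text
(no output)
```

View pics/w.png

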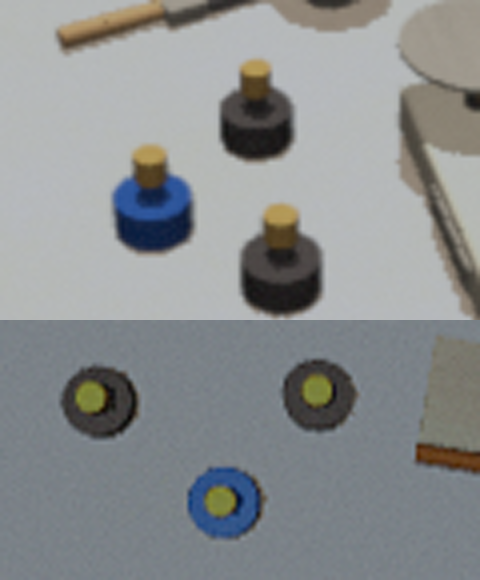

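View pics/c.png

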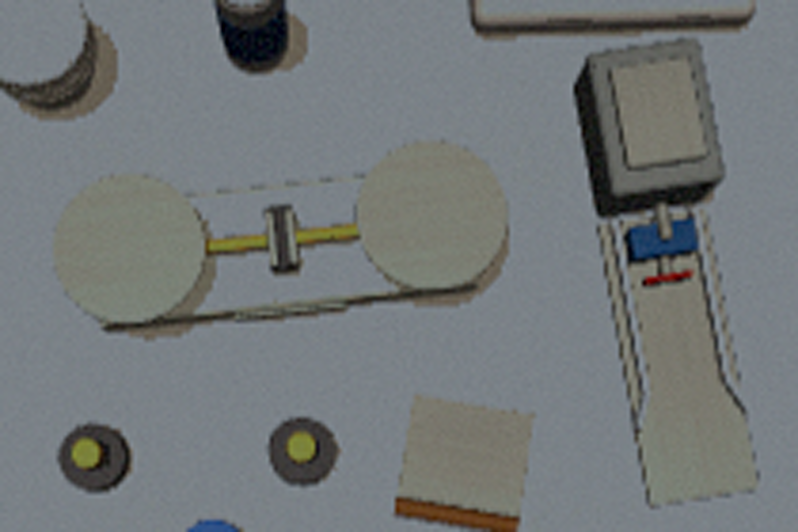

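View pics/d.png

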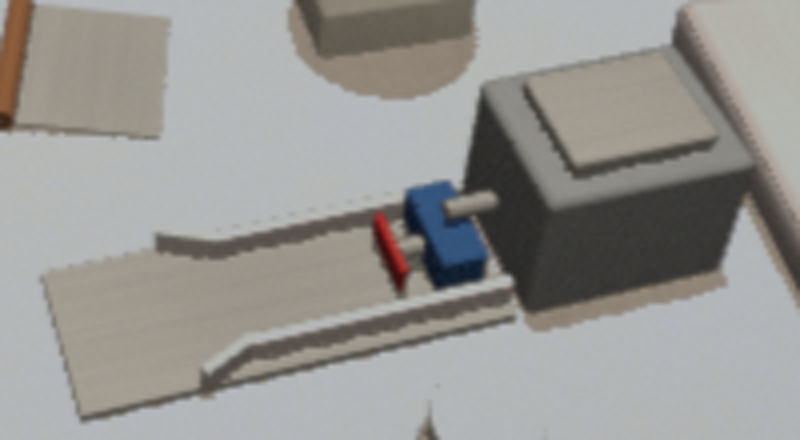

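Crop confirmed: the two dark weights with brass knobs are the targets and the blue one is a lookalike. Now I'll fit poses from both cameras.

```bash
cat > fit.py <<'E'
from h import *
from scipy.optimize import least_squares
def cyl(x,y,z0,z1,r):
    a=np.linspace(0,2*np.pi,60); return np.array([[x+r*np.cos(t),y+r*np.sin(t),z] for z in(z0,z1) for t in a])
def hullc(c,P):
    p=np.array([proj(c,q) for q in P],np.float32); h=cv2.convexHull(p); m=cv2.moments(h); return np.array([m['m10']/m['m00'],m['m01']/m['m00']])
def knobs(c,lo=(15,90,60),hi=(35,255,255)):
    hsv=cv2.cvtColor(c['img'],cv2.COLOR_RGB2HSV)
    n,l,s,ce=cv2.connectedComponentsWithStats(cv2.inRange(hsv,lo,hi)); return [(s[i,4],ce[i].round(2)) for i in range(1,n) if s[i,4]>15]
def fitknob(cs,pix,zb=0.):
    f=lambda p:np.concatenate([hullc(c,cyl(p[0],p[1],zb+.047,zb+.070,.013))-q for c,q in zip(cs,pix)])
    r=least_squares(f,ray(cs[0],*pix[0],zb+.06)[:2]); return r.x,r.fun
def fitpose(obs,x0):
    # obs: (cam, local pt, pixel)
    def f(p):
        C,S=np.cos(p[2]),np.sin(p[2]); o=[]
        for c,L,q in obs: o.append(proj(c,[p[0]+C*L[0]-S*L[1],p[1]+S*L[0]+C*L[1],L[2]])-q)
        return np.concatenate(o)
    r=least_squares(f,x0); return r.x,r.fun.reshape(-1,2)
E
python3 - <<'E'
from fit import *
S=ctrl.read_camera('side');T=ctrl.read_camera('top')
print(knobs(S));print(knobs(T))
t=lambda u,v:np.array([190+(u+.5)/3.8-.5,120+(v+.5)/3.8-.5])
s=lambda u,v:np.array([240+(u+.5)/4-.5,260+(v+.5)/4-.5])
obs=[(T,(-.12,.05,.008),t(652,507)),(T,(-.12,-.05,.008),t(758,486)),(S,(-.12,.05,.008),s(42,277)),(S,(-.12,-.05,.008),s(82,413)),
 (S,(.145,.05,.112),s(485,84)),(S,(.145,-.05,.112),s(552,208)),(T,(.145,.05,.112),t(610,205)),(T,(.145,-.05,.112),t(722,180))]
p,r=fitpose(obs,[.7,-.3,0]);print('channel',p.round(4),r.round(1).tolist())
obs=[(T,(0,.13,.11),t(130,249.5)),(T,(0,-.13,.11),t(432,216)),(S,(0,.13,.11),np.array([310.5,181.5])),(S,(0,-.13,.11),np.array([338,235.5]))]
p,r=fitpose(obs,[.6,0,0]);print('bal',p.round(4),r.round(1).tolist())
E
```

```text
[(np.int32(289), array([341.77, 147.2 ])), (np.int32(1283), array([182.55, 145.54])), (np.int32(111), array([217.13, 175.67])), (np.int32(56), array([253.41, 189.38])), (np.int32(73), array([315.53, 201.37])), (np.int32(63), array([227.05, 211.17])), (np.int32(22), array([323.73, 217.27])), (np.int32(79), array([259.63, 226.16]))]
[(np.int32(962), array([140.21, 136.43])), (np.int32(58), array([275.48, 181.12])), (np.int32(58), array([251.4 , 183.83])), (np.int32(53), array([268.7 , 237.21])), (np.int32(53), array([212.15, 238.72])), (np.int32(149), array([164.93, 274.6 ])), (np.int32(44), array([244.77, 264.73])), (np.int32(3436), array([ 92.34, 314.32]))]
channel [ 0.5199 -0.3199  0.1211] [[-0.2, 0.2], [0.9, 1.3], [-0.6, -1.0], [-1.0, 1.3], [-0.9, -3.8], [0.8, -2.3], [2.3, -2.8], [3.2, -0.7]]
bal [0.6339 0.0338 0.0822] [[0.6, -0.1], [0.9, -0.1], [-0.1, -1.0], [-0.1, -1.0]]
```

```bash
cat > ch.py <<'E'
from fit import *
S=ctrl.read_camera('side');T=ctrl.read_camera('top')
t=lambda u,v:np.array([190+(u+.5)/3.8-.5,120+(v+.5)/3.8-.5])
s=lambda u,v:np.array([240+(u+.5)/4-.5,260+(v+.5)/4-.5])
obs=[(T,(-.12,.05,.008),t(652,507)),(T,(-.12,-.05,.008),t(758,486)),(S,(-.12,.05,.008),s(42,277)),(S,(-.12,-.05,.008),s(82,413)),
 (S,(.145,-.05,0),s(530,308)),(T,(-.02,.033,.024),t(647,405)),(T,(-.02,-.033,.024),t(721,380)),(S,(-.02,.033,.024),s(217,243)),(S,(-.02,-.033,.024),s(250,337))]
p,r=fitpose(obs,[.7,-.3,0]);print('channel',p.round(4),r.round(1).tolist())
b=np.array([.6339,.0338,.0822])
def W(p,L):
    C,Q=np.cos(p[2]),np.sin(p[2]); return [p[0]+C*L[0]-Q*L[1],p[1]+Q*L[0]+C*L[1],L[2]]
for c,n,(x0,y0,w,h,f) in((S,'side',(240,160,200,150+60,3.8 if 0 else 2.8)),(T,'top',(190,120,210,140,3.8))):
    im=c['img'][y0:y0+h,x0:x0+w,::-1]; im=cv2.resize(im,None,fx=f,fy=f,interpolation=2)
    def line(P,col,cl=False):
        q=np.array([(proj(c,X)-[x0,y0]+.5)*f for X in P]).round().astype(np.int32); cv2.polylines(im,[q],cl,col,1)
    line([W(p,L) for L in((-.12,.05,.008),(-.12,-.05,.008),(.14,-.05,.008),(.14,.05,.008))],(0,255,0),True)
    for sg in(1,-1): line([W(p,(x,sg*.033,.024)) for x in(-.02,.14)],(0,0,255))
    for sg in(1,-1): line([W(p,(x,sg*.033,.008)) for x in(-.02,.14)],(255,0,255))
    line([W(p,(.145,y,z)) for y,z in((.05,0),(.05,.112),(-.05,.112),(-.05,0))],(255,255,0),True)
    for sg in(1,-1):
        o=W(b,(0,sg*.13,.11)); line([[o[0]+.065*np.cos(a),o[1]+.065*np.sin(a),.11] for a in np.linspace(0,6.28,60)],(0,200,255))
    line([W(b,L) for L in((.055,.17,.052),(.055,-.17,.052),(-.055,-.17,.052),(-.055,.17,.052))],(0,255,0),True)
    cv2.imwrite('pics/ov_%s2.png'%n,im)
for sg in (1,-1): print('pan',sg,np.round(W(b,(0,sg*.13,.11)),4))
for pa,pb in(((253.41,189.38),(212.15,238.72)),((259.63,226.16),(268.7,237.21))):
    print('knob',fitknob([S,T],[np.array(pa),np.array(pb)]))
E
python3 ch.py
```

```text
channel [ 0.5214 -0.316   0.1564] [[-0.1, 0.1], [0.8, 0.2], [-0.4, -0.8], [0.8, 1.1], [-1.5, 1.0], [0.8, -3.3], [0.4, -0.3], [-1.2, -0.8], [-0.1, -1.6]]
pan 1 [0.6232 0.1634 0.11  ]
pan -1 [ 0.6446 -0.0958  0.11  ]
knob (array([0.45381234, 0.21145531]), array([ 0.43852912, -0.29127191,  0.20327161,  0.38692852]))
knob (array([0.45311518, 0.02548453]), array([ 0.30787184, -0.08105   ,  0.05913332,  0.40699246]))
```

View pics/ov_side2.png

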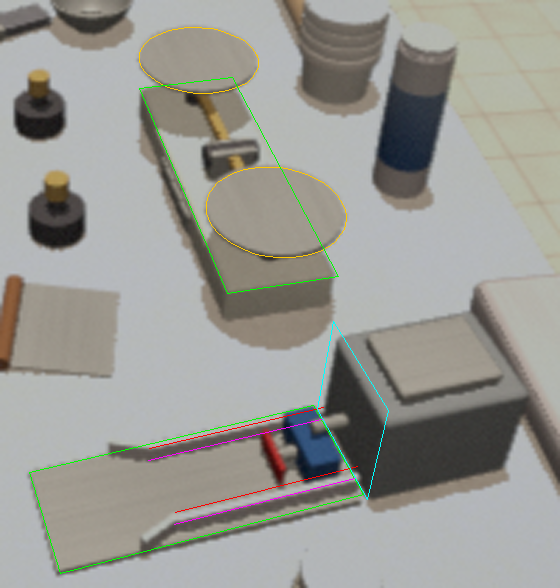

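View pics/ov_top2.png

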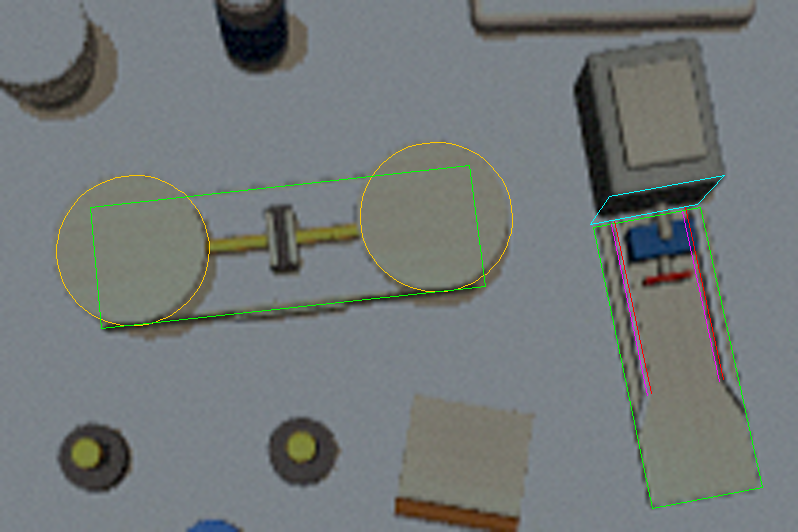

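Run:
```python
import cv2
a=cv2.imread('pics/top0.png')[165:255,340:395]; cv2.imwrite('pics/z1.png',cv2.resize(a,None,fx=6.5,fy=6.5,interpolation=2))
a=cv2.imread('pics/side0.png')[300:365,245:375]; cv2.imwrite('pics/z2.png',cv2.resize(a,None,fx=6,fy=6,interpolation=2))
```

```text
(no output)
```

View pics/z1.png

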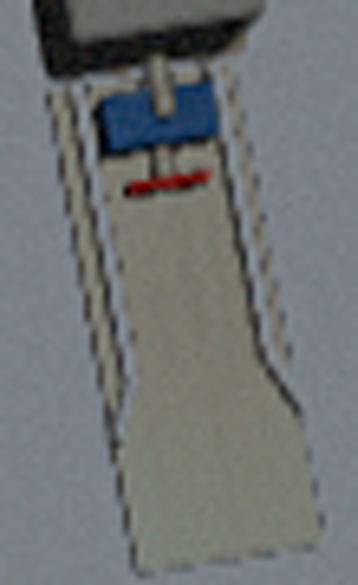

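View pics/z2.png

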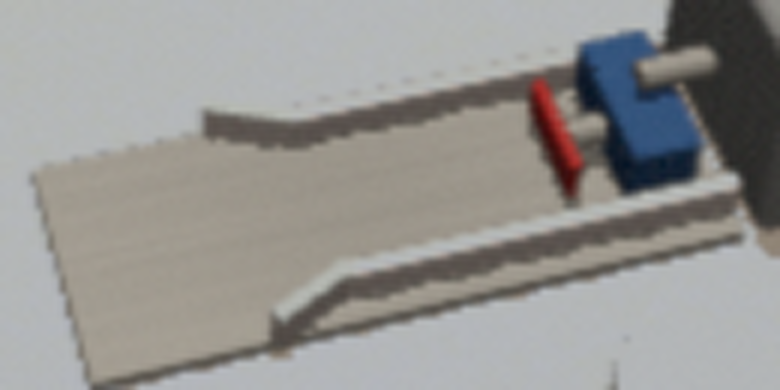

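```bash
cat > ch2.py <<'E'
from fit import *
S=ctrl.read_camera('side');T=ctrl.read_camera('top')
t=lambda u,v:np.array([340+(u+.5)/6.5-.5,165+(v+.5)/6.5-.5])
s=lambda u,v:np.array([245+(u+.5)/6-.5,300+(v+.5)/6-.5])
def W(p,L):
    C,Q=np.cos(p[2]),np.sin(p[2]); return [p[0]+C*L[0]-Q*L[1],p[1]+Q*L[0]+C*L[1],L[2]]
pts=[(T,(-.12,.05,.008),t(135,573)),(T,(-.12,-.05,.008),t(321,548)),(S,(-.12,.05,.008),s(35,178)),(S,(-.12,-.05,.008),s(92,383))]
lines=[(T,.05,.004,t(115,440)),(T,.05,.004,t(52,95)),(T,-.05,.008,t(285,350)),(T,-.05,.008,t(234,75)),(T,-.033,.016,t(260,350)),(T,-.033,.016,t(220,130)),
(S,-.05,.008,s(300,338)),(S,-.05,.008,s(740,233)),(S,-.033,.024,s(345,268)),(S,-.033,.024,s(736,177)),(S,.033,.008,s(295,147)),(S,.033,.008,s(530,95)),(S,.033,.024,s(300,119)),(S,.033,.024,s(540,70))]
def f(p):
    o=[]
    for c,L,q in pts:o+=list(proj(c,W(p,L))-q)
    for c,y,z,q in lines:
        a=proj(c,W(p,(-.02,y,z)));b=proj(c,W(p,(.14,y,z)));d=(b-a)/np.linalg.norm(b-a); o.append(d[0]*(q-a)[1]-d[1]*(q-a)[0])
    return np.array(o)
r=least_squares(f,[.52,-.32,.15],loss='soft_l1');p=r.x
print(p.round(4),f(p).round(1))
# buffer front estimate
st=ray(T,*t(168,182),.033); d=st[:2]-p[:2]; print('stop top approx local',(np.cos(p[2])*d[0]+np.sin(p[2])*d[1]).round(3),(-np.sin(p[2])*d[0]+np.cos(p[2])*d[1]).round(3))
st=ray(S,*s(556,138),.023); d=st[:2]-p[:2]; print('stop side approx local',(np.cos(p[2])*d[0]+np.sin(p[2])*d[1]).round(3),(-np.sin(p[2])*d[0]+np.cos(p[2])*d[1]).round(3))
print('apron',W(p,(-.08,0,.008)))
E
python3 ch2.py
```

```text
[ 0.5215 -0.3184  0.1254] [ 0.3  0.1  0.7 -0.6 -0.3 -1.8  0.   0.3  0.5  0.4 -0.6 -0.4  0.   0.2
  0.2 -0.5  1.3  0.7 -0.2 -0.5 -0.4 -0.2]
stop top approx local 0.078 0.002
stop side approx local 0.078 0.001
apron [np.float64(0.4420828979413546), np.float64(-0.32839242907324917), 0.008]
```

```bash
cat > nav.py <<'E'
from h import *
import sys
from scipy.spatial.transform import Rotation as Ro
# usage: goto(x,y,z,yaw): desired tool y axis at angle yaw in world; prints shift (units 50mm) & rotvec deg in tool frame
def goto(x,y,z,yaw,q=True):
    s=ctrl.get_state(); R=Ro.from_quat(s['tcp_rot']).as_matrix(); p=np.array(s['eef_pos'])
    ty=np.array([np.cos(yaw),np.sin(yaw),0]); tx=np.array([0,0,-1.]); Rd=np.c_[tx,ty,np.cross(tx,ty)]
    rv=np.degrees(Ro.from_matrix(R.T@Rd).as_rotvec())
    d=R.T@(np.array([x,y,z])-p)/.05
    print('t',round(s['time'],2),'pos',p.round(4),'yaw',round(float(np.arctan2(R[1,1],R[0,1])),4),'op',round(s['opening'],3),'F',np.round(s['contact_force'],1))
    print('shift(units)',d.round(2),'dist mm',round(50*float(np.linalg.norm(d)),1),'turn',rv.round(2))
    return R
E
python3 - <<'E'
from nav import *
R=goto(.4538,.2115,.12,np.pi/2);print(R.round(3)); print(ctrl.get_state()['qpos'])
goto(.4538,.2115,.12,-np.pi/2)
E
```

```text
t 0.4 pos [0.1934 0.6466 0.2044] yaw 1.28 op 1.003 F [-0.6  0.2 -0.3]
shift(units) [ 1.69 -6.84  7.48] dist mm 514.0 turn [-16.66  -0.     0.02]
[[-0.     0.287  0.958]
 [-0.     0.958 -0.287]
 [-1.    -0.    -0.   ]]
[ 1.13002420e+00  2.86431846e-01  1.57688108e+00 -4.41218801e-06
  1.27858955e+00 -1.49982662e-01]
t 0.4 pos [0.1934 0.6466 0.2044] yaw 1.28 op 1.003 F [-0.6  0.2 -0.3]
shift(units) [ 1.69 -6.84  7.48] dist mm 514.0 turn [1.6334e+02 2.0000e-02 1.0000e-02]
```

Call:
drive_tool(
  series=[
    [[0,-0.64,0.7],[-8.5,0,0]],
    [[0,-0.53,0.79],[-8.5,0,0]],
    [[0,-0.4,0.86],[-8.5,0,0]],
    [[0,-0.27,0.91],[-8.5,0,0]],
    [[0,-0.13,0.94],[-8.5,0,0]],
  ],
  grip=1,
  newtons=60,
)

```text
time: 0.9
eef_pos: [0.3884, 0.5549, 0.2044]
tcp_rot: [-0.161, 0.689, 0.161, 0.688]
contact_force: [-0.9, 0.9, 0.8]
opening: 0.997
```

```bash
python3 -c "
from nav import *
goto(.4538,.2115,.15,0)"
```

```text
t 0.9 pos [0.3884 0.5549 0.2044] yaw 2.0299 op 0.997 F [-0.9  0.9  0.8]
shift(units) [ 1.09 -6.74 -1.87] dist mm 353.8 turn [ 1.163e+02 -9.000e-02  4.000e-02]
```

The turn sign was opposite to what I intended, because tool x points down. I'll turn back on the way.

Call:
drive_tool(
  series=[
    [[0,-0.48,-0.13],[8.3,0,0]],
    [[0,-0.5,-0.06],[8.3,0,0]],
    [[0,-0.5,0.01],[8.3,0,0]],
    [[0,-0.5,0.08],[8.3,0,0]],
    [[0,-0.48,0.15],[8.3,0,0]],
  ],
)

```text
time: 1.4
eef_pos: [0.4188, 0.4276, 0.1987]
tcp_rot: [0.1, 0.701, -0.103, 0.698]
contact_force: [0.4, -0.1, 0.3]
opening: 1.004
```

```bash
python3 -c "
from nav import *
goto(.4538,.2115,.15,0)"
```

```text
t 1.4 pos [0.4188 0.4276 0.1987] yaw 1.2831 op 1.004 F [ 0.4 -0.1  0.3]
shift(units) [ 0.99 -3.94  1.9 ] dist mm 224.3 turn [7.351e+01 1.000e-02 3.700e-01]
```

Call:
drive_tool(
  series=[
    [[0,-0.44,0.21],[8.3,0,0]],
    [[0,-0.41,0.27],[8.3,0,0]],
    [[0,-0.36,0.33],[8.3,0,0]],
    [[0,-0.31,0.38],[8.3,0,0]],
    [[0.1,-0.25,0.42],[8.3,0,0]],
  ],
)

```text
time: 1.9
eef_pos: [0.4382, 0.3018, 0.1954]
tcp_rot: [0.349, 0.614, -0.352, 0.614]
contact_force: [0.3, -0.7, -0.2]
opening: 1.001
```

Call:
drive_tool(
  series=[
    [[0.2,-0.19,0.45],[8.3,0,0]],
    [[0.2,-0.12,0.47],[8.3,0,0]],
    [[0.2,-0.05,0.48],[8.3,0,0]],
    [[0.2,0.02,0.45],[6,0,0]],
  ],
)

```text
time: 2.3
eef_pos: [0.4521, 0.2036, 0.1569]
tcp_rot: [0.507, 0.492, -0.506, 0.495]
contact_force: [0.6, 0.2, 0.0]
opening: 1.0
```

```bash
python3 -c "
from nav import *
goto(.4538,.2115,.12,0)"
```

```text
t 2.3 pos [0.4521 0.2036 0.1569] yaw -0.0267 op 1.0 F [0.6 0.2 0. ]
shift(units) [ 0.74  0.03 -0.16] dist mm 37.8 turn [-1.53  0.05 -0.23]
```

Call:
drive_tool(
  series=[
    [[0.35,0.03,-0.16],[-1.5,0,0]],
    [[0.35,0,0],[0,0,0]],
    [[0,0,0],[0,0,0]],
  ],
  grip=0.3,
)

```text
time: 2.6
eef_pos: [0.4542, 0.2083, 0.1205]
tcp_rot: [0.502, 0.497, -0.501, 0.5]
contact_force: [0.3, 0.3, -0.3]
opening: 0.648
```

```bash
python3 -c "
from nav import *
goto(.4538,.2115,.053,0)
snap('side','a1')
im=cv2.imread('pics/a1.png')[120:260,180:330];cv2.imwrite('pics/a1z.png',cv2.resize(im,None,fx=4,fy=4,interpolation=2))"
```

```text
t 2.6 pos [0.4542 0.2083 0.1205] yaw -0.007 op 0.648 F [ 0.3  0.3 -0.3]
shift(units) [ 1.35 -0.01 -0.07] dist mm 67.6 turn [-0.4   0.1  -0.22]
```

View pics/a1z.png

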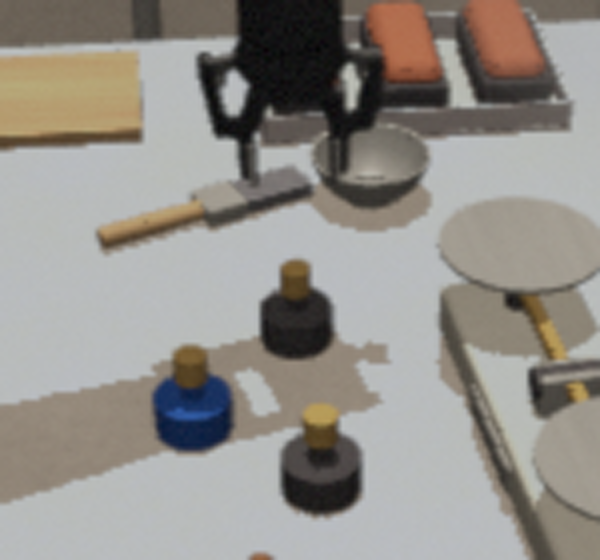

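Gripper is open and lined up above weight 1 (fingers centred at crop column 295, knob at 295). Descending.

Call:
drive_tool(
  series=[
    [[0.5,-0.01,-0.07],[0,0,0]],
    [[0.5,0,0],[0,0,0]],
    [[0.33,0,0],[0,0,0]],
    [[0,0,0],[0,0,0]],
  ],
)

```text
time: 3.05
eef_pos: [0.46, 0.2141, 0.0601]
tcp_rot: [0.506, 0.495, -0.497, 0.503]
contact_force: [0.2, 0.1, -0.1]
opening: 0.65
```

```bash
python3 -c "
from nav import *
goto(.4538,.2115,.053,0)
snap('side','a2')
im=cv2.imread('pics/a2.png')[120:260,180:330];cv2.imwrite('pics/a2z.png',cv2.resize(im,None,fx=4,fy=4,interpolation=2))"
```

```text
t 3.05 pos [0.46   0.2141 0.0601] yaw -0.0056 op 0.65 F [ 0.2  0.1 -0.1]
shift(units) [ 0.14 -0.13  0.05] dist mm 9.8 turn [-0.32 -0.1  -1.  ]
```

View pics/a2z.png

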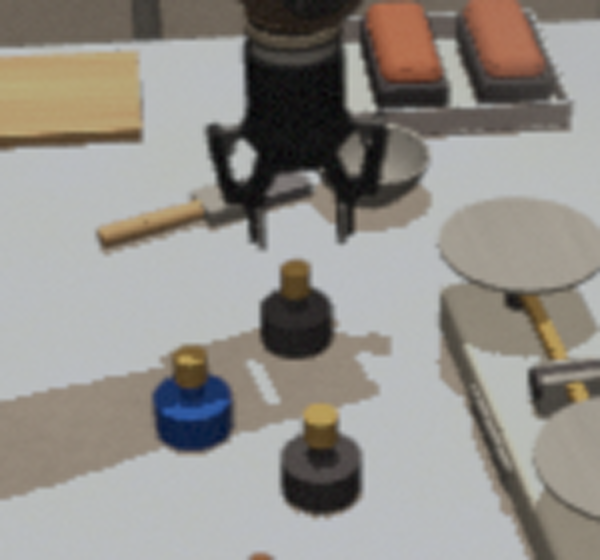

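```bash
python3 -c "
from nav import *
for i in range(3): print(ctrl.get_state()['eef_pos'],ctrl.get_state()['time'])
c=snap('side','a3');t=snap('top','t3')
s=ctrl.get_state(); print(s['eef_pos'],s['qpos'])
for n,cc in(('side',c),('top',t)): print(n,proj(cc,s['eef_pos']).round(1), (proj(cc,s['eef_pos'])-[180,120])*4)
im=c['img'][120:260,180:330,::-1];cv2.imwrite('pics/a3z.png',cv2.resize(im,None,fx=4,fy=4,interpolation=2))
im=t['img'][200:300,180:320,::-1];cv2.imwrite('pics/t3z.png',cv2.resize(im,None,fx=5,fy=5,interpolation=2))
"
```

```text
[0.46111189 0.21439438 0.061474  ] 3.1
[0.46111189 0.21439438 0.061474  ] 3.1
[0.46111189 0.21439438 0.061474  ] 3.1
[0.46228184 0.2146162  0.06286515] [ 0.236683    0.07812963  2.09897218 -0.00297033  0.94122111  0.24406092]
side [256.4 187.2] [305.59961486 268.86185004]
top [211.2 236.5] [124.84944823 465.92747838]
```

View pics/t3z.png

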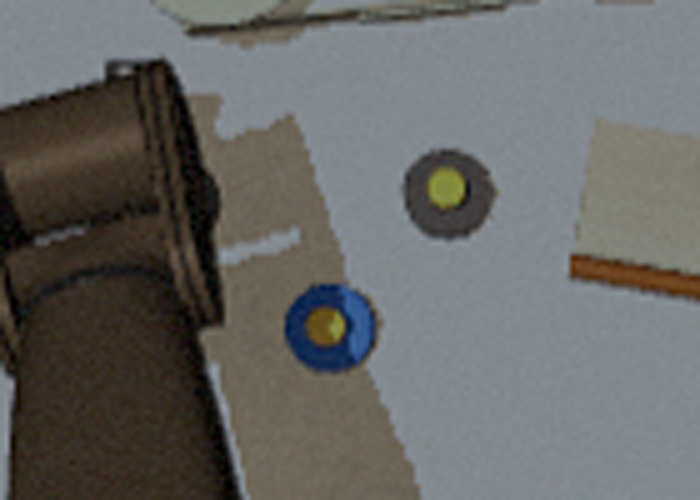

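View pics/a3z.png

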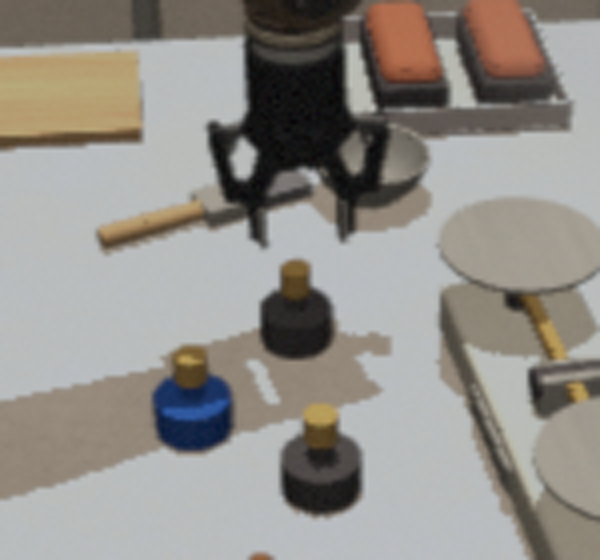

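Call:
drive_tool(
  series=[
    [[0,0,0],[0,0,0]],
    [[0,0,0],[0,0,0]],
  ],
)

```text
time: 3.4
eef_pos: [0.4642, 0.2152, 0.0658]
tcp_rot: [0.509, 0.493, -0.493, 0.504]
contact_force: [0.5, -0.5, -0.8]
opening: 0.654
```

```bash
python3 -c "
from nav import *
R=goto(.4538,.2115,.053,0);print(R.round(3)); s=ctrl.get_state(); print(s['qpos'],s['dq'],s['joint_efforts'])"
```

```text
t 3.4 pos [0.4642 0.2152 0.0658] yaw -0.0055 op 0.654 F [ 0.5 -0.5 -0.8]
shift(units) [ 0.25 -0.21  0.08] dist mm 16.9 turn [-0.31 -0.25 -1.6 ]
[[ 0.028  1.    -0.005]
 [ 0.004 -0.005 -1.   ]
 [-1.     0.028 -0.004]]
[ 0.2369485   0.07493531  2.09615254 -0.00297403  0.94231206  0.24408129] [ 0.00302054 -0.01302497 -0.00981527  0.00204809  0.00455136 -0.00111035] [ 4.99248985e-03 -2.77683789e+01 -2.48268735e+01 -3.90261106e-03
 -5.91868395e-02  1.03568217e-05]
```

```bash
python3 -c "
from nav import *
c=ctrl.read_camera('side')
for X in ([.4542,.2083,.1205],[.46,.2141,.0601]):
  for dz in (0.02,0,-.011): print(X,dz,((proj(c,np.array(X)+[0,0,dz])-[180,120])*4).round(0), ((proj(c,np.array(X)+[.027,0,dz])-[180,120])*4).round(0), ((proj(c,np.array(X)+[-.027,0,dz])-[180,120])*4).round(0))
print(((proj(c,[.4538,.2115,.07])-[180,120])*4))
goto(.4538,.2115,.053,0)
im=c['img'][120:220,200:300,::-1];cv2.imwrite('pics/a4z.png',cv2.resize(im,None,fx=6,fy=6,interpolation=2))
"
```

```text
[0.4542, 0.2083, 0.1205] 0.02 [294. 190.] [330. 188.] [259. 192.]
[0.4542, 0.2083, 0.1205] 0 [295. 212.] [330. 210.] [260. 214.]
[0.4542, 0.2083, 0.1205] -0.011 [295. 224.] [330. 222.] [260. 226.]
[0.46, 0.2141, 0.0601] 0.02 [302. 251.] [337. 249.] [268. 253.]
[0.46, 0.2141, 0.0601] 0 [303. 272.] [337. 270.] [269. 274.]
[0.46, 0.2141, 0.0601] -0.011 [303. 284.] [337. 282.] [269. 286.]
[295.13623857 264.25460905]
t 3.45 pos [0.4643 0.2153 0.0659] yaw -0.0055 op 0.645 F [-0.1  0.5 -0.3]
shift(units) [ 0.25 -0.22  0.08] dist mm 17.0 turn [-0.31 -0.26 -1.62]
```

View pics/a4z.png

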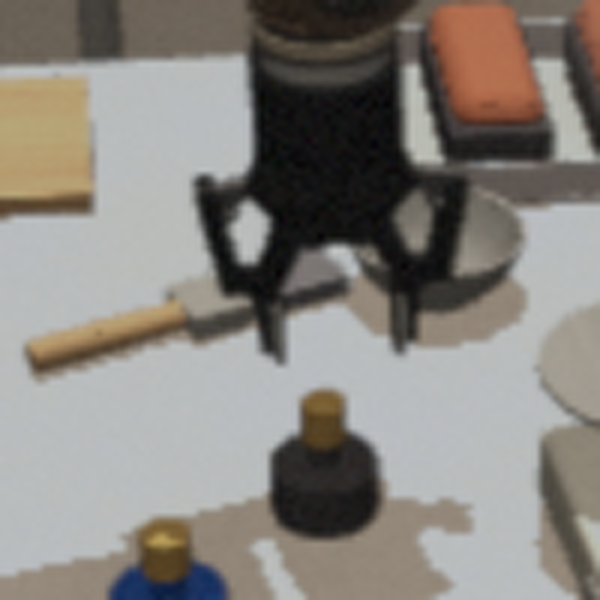

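```bash
python3 -c "
from nav import *
c=ctrl.read_camera('side');t=ctrl.read_camera('top')
X=np.array([.1934,.6466,.2044])
for dz in(-.011,0,.062): print(proj(c,X+[0,0,dz]).round(1),proj(t,X+[0,0,dz]).round(1))
print('base',proj(c,[0,0,0]),proj(t,[0,0,0]))
for n,(x0,y0) in (('side',(110,20)),('top',(10,290))):
  im=cv2.imread('pics/%s0.png'%n)[y0:y0+80,x0:x0+100];cv2.imwrite('pics/s_%s.png'%n,cv2.resize(im,None,fx=6,fy=6,interpolation=2))
"
```

```text
[170.8  96.2] [ 57.9 329. ]
[170.4  93.4] [ 56.1 329.5]
[168.1  76.6] [ 45.3 332.2]
base [ 96.51482661 260.88422553] [280.60797425 376.11493846]
```

View pics/s_side.png

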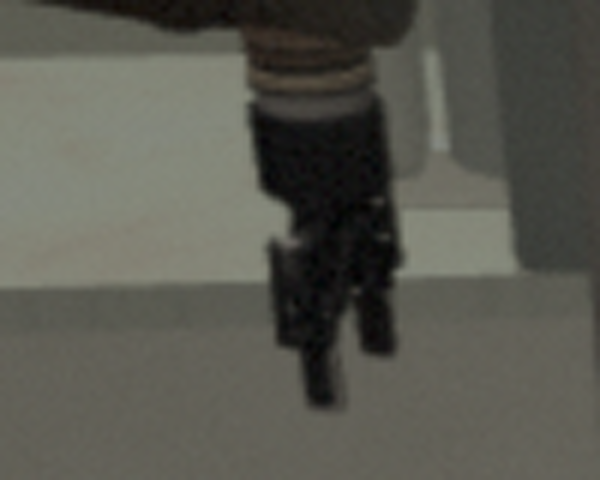

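View pics/s_top.png

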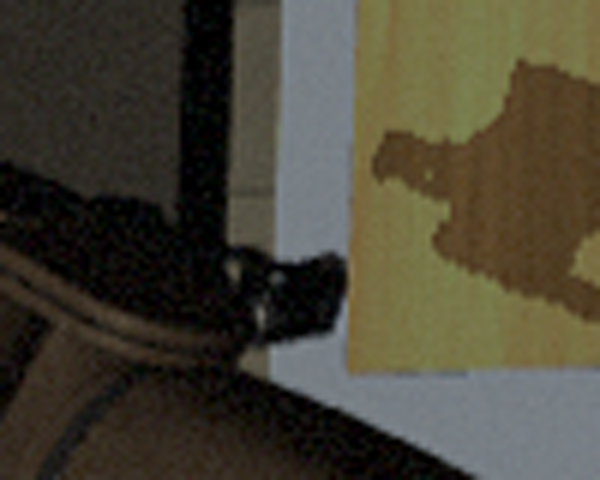

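```bash
cat >> h.py <<'E'
def tri(cs,px):
    from scipy.optimize import least_squares
    r=least_squares(lambda X:np.concatenate([proj(c,X)-q for c,q in zip(cs,px)]),[.4,.1,.1]); return r.x,r.fun
E
python3 -c "
from nav import *
c=ctrl.read_camera('side');t=ctrl.read_camera('top')
print(tri([c,t],[(168.6,82.9),(66.5,339.5)]))
goto(.4538,.2115,.053,0)
cv2.imwrite('pics/t5.png',t['img'][:,:,::-1])
"
```

```text
(array([0.18198848, 0.58939453, 0.26495601]), array([-4.71451937,  0.29676321, -0.43706185, -3.78338775]))
t 3.65 pos [0.4633 0.215  0.0646] yaw -0.0056 op 0.648 F [ 0.6 -0.1 -0.1]
shift(units) [ 0.23 -0.2   0.07] dist mm 15.4 turn [-0.32 -0.22 -1.48]
```

View pics/t5.png

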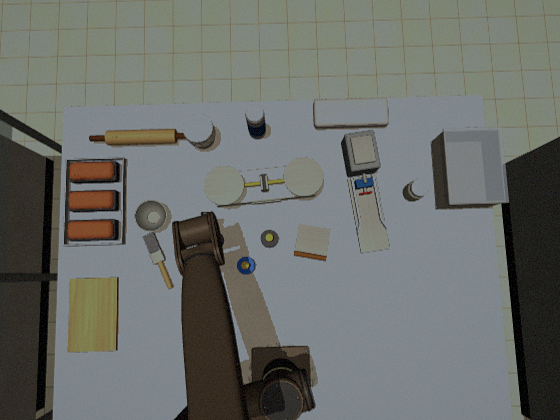

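```bash
python3 -c "
from nav import *
c=ctrl.read_camera('side');t=ctrl.read_camera('top')
print(tri([c,t],[(168.6,82.9),(50,335)]))
X=np.array([.1934,.6466,.2044]); print([proj(t,X+[0,0,d]).round(1) for d in (.04,.1,.15,.2)])
s=ctrl.get_state(); X=np.array(s['eef_pos']);print(X,s['time'],[proj(t,X+[0,0,d]).round(1) for d in (.04,.1,.15,.2,.25)],[proj(c,X+[0,0,d]).round(1) for d in (.04,.1,.15,.2,.25)])
im=t['img'][195:295,160:260,::-1];cv2.imwrite('pics/t6z.png',cv2.resize(im,None,fx=5,fy=5,interpolation=2))
im=c['img'][60:200,190:310,::-1];cv2.imwrite('pics/s6z.png',cv2.resize(im,None,fx=4,fy=4,interpolation=2))
"
```

```text
(array([0.18641746, 0.64476742, 0.24406117]), array([-1.66105206,  0.10765309, -0.14484355, -1.30706875]))
[array([ 49.2, 331.2]), array([ 38.1, 334. ]), array([ 27.9, 336.5]), array([ 16.9, 339.3])]
[0.46317911 0.21491869 0.06438022] 3.75 [array([209.2, 235.2]), array([206.2, 233.5]), array([203.6, 232.1]), array([200.7, 230.5]), array([197.6, 228.8])] [array([256.5, 176.1]), array([256.2, 159.3]), array([256. , 144.6]), array([255.8, 129.2]), array([255.5, 113. ])]
```

View pics/t6z.png

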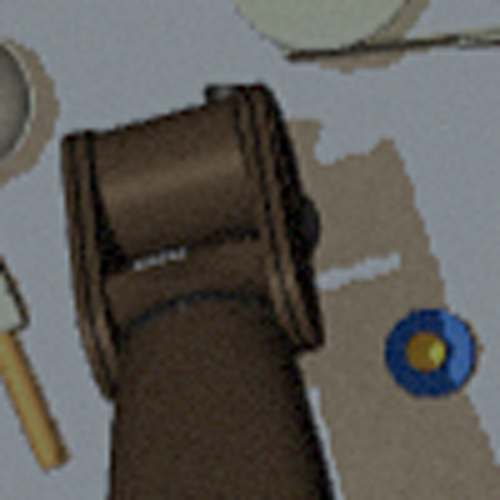

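View pics/s6z.png

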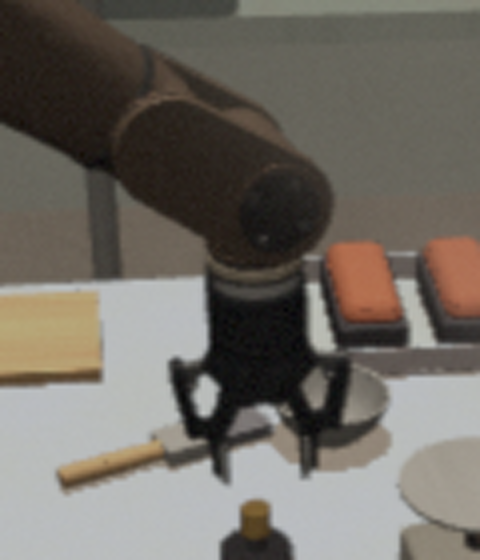

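The side image puts the fingertips about 35-40 mm above the reported TCP, while xy agrees. I'll descend in small steps with the jaws wide open, watching force and picture.

Call:
drive_tool(
  series=[
    [[0.1,-0.19,0.07],[0,0,-1.5]],
    [[0.15,0,0],[0,0,0]],
    [[0,0,0],[0,0,0]],
  ],
  grip=1,
)

```text
time: 4.05
eef_pos: [0.4524, 0.211, 0.0502]
tcp_rot: [-0.501, -0.501, 0.501, -0.497]
contact_force: [-0.2, -0.0, 0.2]
opening: 1.0
```

```bash
cat > look.py <<'E'
from nav import *
def look(n,x,y,z,yaw,box=None,cam='side',f=4):
    goto(x,y,z,yaw)
    c=ctrl.read_camera(cam); s=ctrl.get_state()
    u,v=proj(c,s['eef_pos']).astype(int)
    if box is None: box=(max(0,u-70),max(0,v-90),150,140)
    x0,y0,w,h=box
    im=cv2.resize(c['img'][y0:y0+h,x0:x0+w,::-1],None,fx=f,fy=f,interpolation=2)
    q=((proj(c,s['eef_pos'])-[x0,y0]+.5)*f).astype(int); cv2.drawMarker(im,tuple(int(i) for i in q),(0,255,0),cv2.MARKER_CROSS,10,1)
    cv2.imwrite('pics/%s.png'%n,im)
E
python3 -c "
from look import *
look('b1',.4538,.2115,.053,0)"
```

```text
t 4.05 pos [0.4524 0.211  0.0502] yaw -0.0056 op 1.0 F [-0.2 -0.   0.2]
shift(units) [-0.06  0.03 -0.01] dist mm 3.1 turn [-0.32 -0.21  0.23]
```

View pics/b1.png

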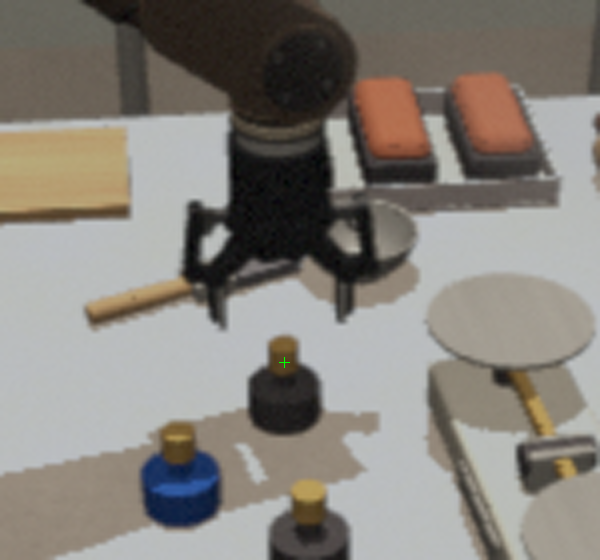

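Call:
drive_tool(
  series=[
    [[0.15,0.03,-0.01],[0,0,0]],
    [[0.15,0,0],[0,0,0]],
    [[0.0,0,0],[0,0,0]],
  ],
)

```text
time: 4.4
eef_pos: [0.4544, 0.2117, 0.0342]
tcp_rot: [0.501, 0.5, -0.501, 0.497]
contact_force: [0.2, -0.3, -0.5]
opening: 1.003
```

```bash
python3 -c "
from look import *
look('b2',.4538,.2115,.053,0)"
```

```text
t 4.4 pos [0.4544 0.2117 0.0342] yaw -0.0056 op 1.003 F [ 0.2 -0.3 -0.5]
shift(units) [-0.38 -0.01  0.  ] dist mm 18.9 turn [-0.32 -0.21  0.2 ]
```

View pics/b2.png

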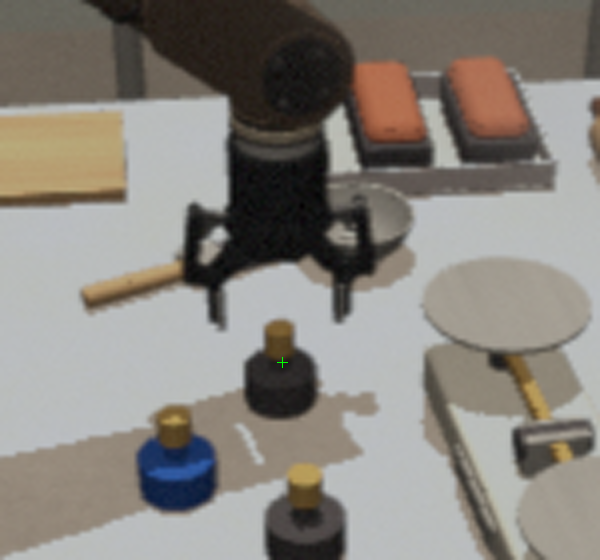

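Call:
drive_tool(
  series=[
    [[0.15,0,0],[0,0,0]],
    [[0.15,0,0],[0,0,0]],
    [[0.0,0,0],[0,0,0]],
  ],
)

```text
time: 4.75
eef_pos: [0.4549, 0.212, 0.0186]
tcp_rot: [0.502, 0.5, -0.501, 0.497]
contact_force: [-0.6, -0.3, -0.5]
opening: 0.999
```

```bash
python3 -c "
from look import *
look('b3',.4538,.2115,.053,0)"
```

```text
t 4.75 pos [0.4549 0.212  0.0186] yaw -0.0055 op 0.999 F [-0.6 -0.3 -0.5]
shift(units) [-0.69 -0.02  0.01] dist mm 34.5 turn [-0.31 -0.23  0.13]
```

View pics/b3.png

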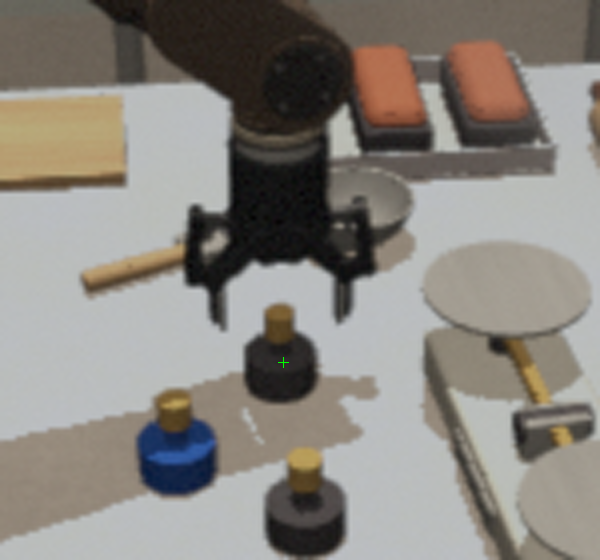

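Call:
drive_tool(
  series=[
    [[0.17,-0.02,0.01],[0,0,0]],
    [[0,0,0],[0,0,0]],
    [[0.0,0,0],[0,0,0]],
  ],
  grip=0.2,
)

```text
time: 5.1
eef_pos: [0.4544, 0.2116, 0.01]
tcp_rot: [0.502, 0.5, -0.501, 0.497]
contact_force: [-0.6, -1.0, 1.6]
opening: 0.597
```

```bash
python3 -c "
from look import *
look('b4',.4538,.2115,.01,0)"
```

```text
t 5.1 pos [0.4544 0.2116 0.01  ] yaw -0.0054 op 0.597 F [-0.6 -1.   1.6]
shift(units) [-0.   -0.01  0.  ] dist mm 0.6 turn [-0.31 -0.25  0.06]
```

View pics/b4.png

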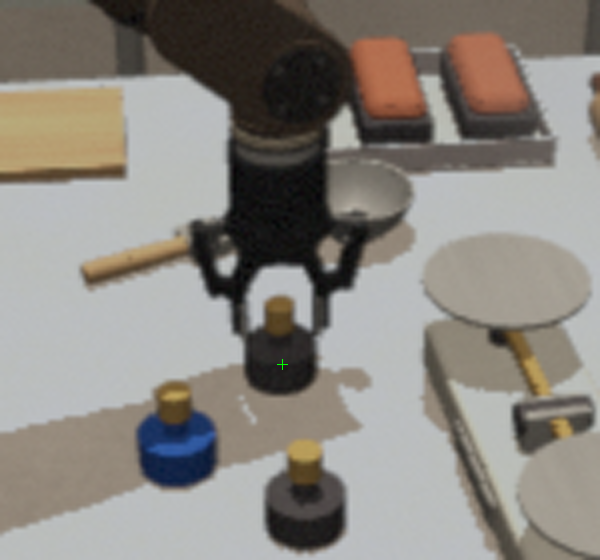

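Fingertips now flank the knob and neck (tips at crop rows 330, knob centre about (280,315)). Closing.

Call:
drive_tool(
  series=[
    [[0,0,0],[0,0,0]],
    [[0,0,0],[0,0,0]],
    [[0.0,0,0],[0,0,0]],
    [[0.0,0,0],[0,0,0]],
  ],
  grip=-1,
)

```text
time: 5.55
eef_pos: [0.454, 0.2116, 0.0102]
tcp_rot: [0.502, 0.5, -0.501, 0.497]
contact_force: [-0.1, -0.0, -1.0]
opening: 0.288
```

```bash
python3 -c "
from look import *
look('b5',.4538,.2115,.01,0)"
```

```text
t 5.55 pos [0.454  0.2116 0.0102] yaw -0.0053 op 0.288 F [-0.1 -0.  -1. ]
shift(units) [ 0. -0.  0.] dist mm 0.3 turn [-0.3  -0.24  0.09]
```

View pics/b5.png

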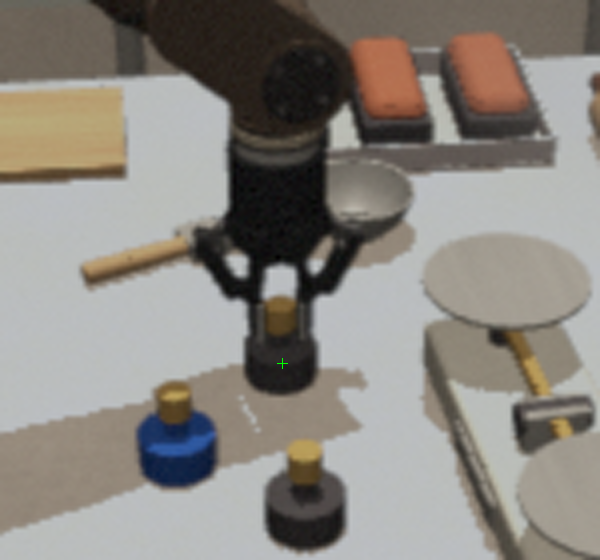

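Gripped: opening 0.288 is about 25 mm, as expected for the knob. So with the weight's base at height b, the reported TCP z is b + 0.010. Lifting.

Call:
drive_tool(
  series=[
    [[-0.2,0,0],[0,0,0]],
    [[-0.5,0,0],[0,0,0]],
    [[-0.8,0,0],[0,0,0]],
    [[-0.8,0,0],[0,0,0]],
    [[-0.6,0,0],[0,0,0]],
  ],
)

```text
time: 6.1
eef_pos: [0.4461, 0.209, 0.1514]
tcp_rot: [-0.495, -0.504, 0.508, -0.493]
contact_force: [0.0, 0.1, -3.5]
opening: 0.289
```

Call:
drive_tool(
  series=[
    [[-0.2,0,0],[0,0,0]],
    [[0,0,0],[0,0,0]],
    [[0,0,0],[0,0,0]],
  ],
)

```text
time: 6.4
eef_pos: [0.4476, 0.2094, 0.165]
tcp_rot: [-0.497, -0.503, 0.506, -0.494]
contact_force: [-0.1, -0.5, -4.6]
opening: 0.287
```

```bash
python3 -c "
from look import *
look('b6',.6232,.1634,.165,0)
F=[]
"
```

```text
t 6.4 pos [0.4476 0.2094 0.165 ] yaw -0.0055 op 0.287 F [-0.1 -0.5 -4.6]
shift(units) [-0.06  3.52  0.9 ] dist mm 181.5 turn [-0.31 -0.03  1.03]
```

View pics/b6.png

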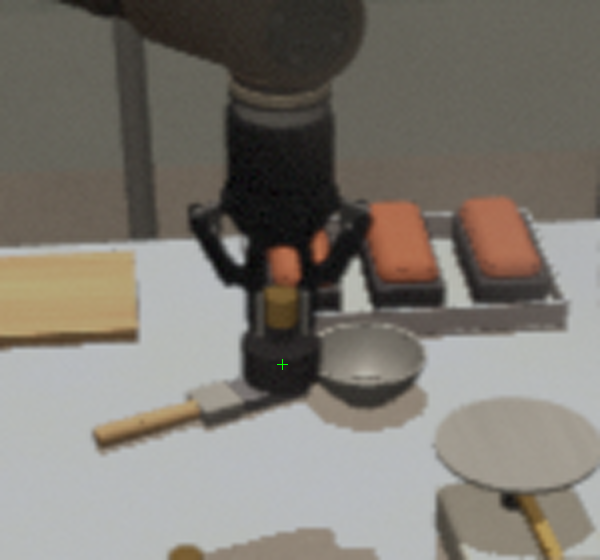

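Call:
drive_tool(
  series=[
    [[0,0.5,0.13],[0,0,1]],
    [[0,0.85,0.22],[0,0,0]],
    [[0,0.85,0.22],[0,0,0]],
    [[0,0.8,0.2],[0,0,0]],
    [[0,0.4,0.1],[0,0,0]],
  ],
)

```text
time: 6.95
eef_pos: [0.6125, 0.1638, 0.1473]
tcp_rot: [-0.493, -0.505, 0.507, -0.494]
contact_force: [-0.6, 0.8, -4.3]
opening: 0.283
```

Call:
drive_tool(
  series=[
    [[0,0,0],[0,0,0]],
    [[0,0,0],[0,0,0]],
  ],
)

```text
time: 7.15
eef_pos: [0.6122, 0.162, 0.1407]
tcp_rot: [-0.492, -0.507, 0.511, -0.491]
contact_force: [0.5, 0.3, -4.3]
opening: 0.286
```

```bash
python3 -c "
from look import *
goto(.6232,.1634,.12,0)"
```

```text
t 7.15 pos [0.6122 0.162  0.1407] yaw -0.0045 op 0.286 F [ 0.5  0.3 -4.3]
shift(units) [ 0.41  0.23 -0.03] dist mm 23.5 turn [-0.26  0.2   1.98]
```

Call:
drive_tool(
  series=[
    [[0,0.23,-0.03],[0,0,2]],
    [[0,0,0],[0,0,0]],
  ],
)

```text
time: 7.35
eef_pos: [0.6202, 0.1638, 0.1362]
tcp_rot: [-0.498, -0.5, 0.504, -0.498]
contact_force: [0.4, 0.9, -3.6]
opening: 0.289
```

```bash
python3 -c "
from look import *
look('b7',.6232,.1634,.12,0)"
```

```text
t 7.35 pos [0.6202 0.1638 0.1362] yaw -0.0038 op 0.289 F [ 0.4  0.9 -3.6]
shift(units) [0.32 0.06 0.01] dist mm 16.5 turn [-0.22  0.24  0.4 ]
```

View pics/b7.png

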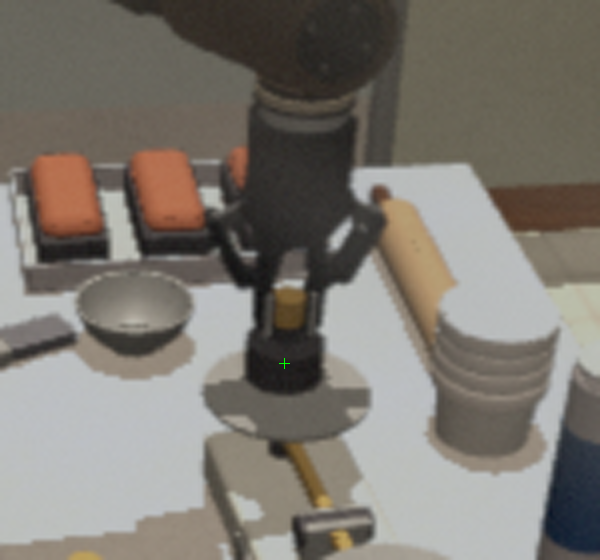

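Call:
drive_tool(
  series=[
    [[0.12,0.06,0.01],[0,0,0.4]],
    [[0.08,0,0],[0,0,0]],
    [[0,0,0],[0,0,0]],
  ],
)

```text
time: 7.7
eef_pos: [0.6198, 0.164, 0.1242]
tcp_rot: [-0.498, -0.5, 0.503, -0.499]
contact_force: [-0.5, -0.6, -4.2]
opening: 0.284
```

Call:
drive_tool(
  series=[
    [[0.06,0,0],[0,0,0]],
    [[0,0,0],[0,0,0]],
  ],
)

```text
time: 7.9
eef_pos: [0.6192, 0.1641, 0.1208]
tcp_rot: [-0.498, -0.5, 0.503, -0.499]
contact_force: [0.0, -0.6, -5.1]
opening: 0.284
```

```bash
python3 -c "
from look import *
look('b8',.6232,.1634,.12,0)"
```

```text
t 7.9 pos [0.6192 0.1641 0.1208] yaw -0.002 op 0.284 F [ 0.  -0.6 -5.1]
shift(units) [0.02 0.08 0.01] dist mm 4.1 turn [-0.11  0.26  0.36]
```

View pics/b8.png

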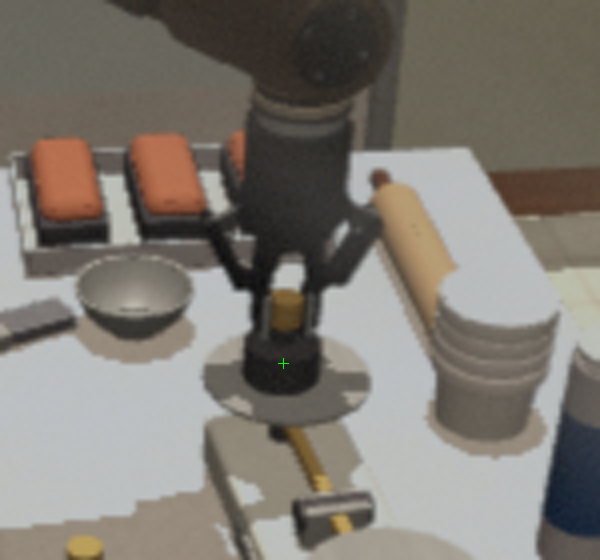

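Call:
drive_tool(
  series=[
    [[0.06,0.06,0.01],[0,0,0]],
    [[0.06,0,0],[0,0,0]],
    [[0.06,0,0],[0,0,0]],
    [[0,0,0],[0,0,0]],
  ],
)

```text
time: 8.35
eef_pos: [0.6235, 0.1635, 0.1123]
tcp_rot: [-0.498, -0.499, 0.503, -0.5]
contact_force: [-0.5, 0.2, -4.2]
opening: 0.287
```

Call:
drive_tool(
  series=[
    [[0.06,0,0],[0,0,0]],
    [[0.05,0,0],[0,0,0]],
    [[0,0,0],[0,0,0]],
  ],
)

```text
time: 8.65
eef_pos: [0.6235, 0.1634, 0.1063]
tcp_rot: [-0.498, -0.499, 0.503, -0.499]
contact_force: [0.4, -0.3, -4.3]
opening: 0.286
```

```bash
python3 -c "
from look import *
look('b9',.6232,.1634,.102,0)"
```

```text
t 8.65 pos [0.6235 0.1634 0.1063] yaw -0.0022 op 0.286 F [ 0.4 -0.3 -4.3]
shift(units) [ 0.09 -0.    0.  ] dist mm 4.3 turn [-0.13  0.24  0.23]
```

View pics/b9.png

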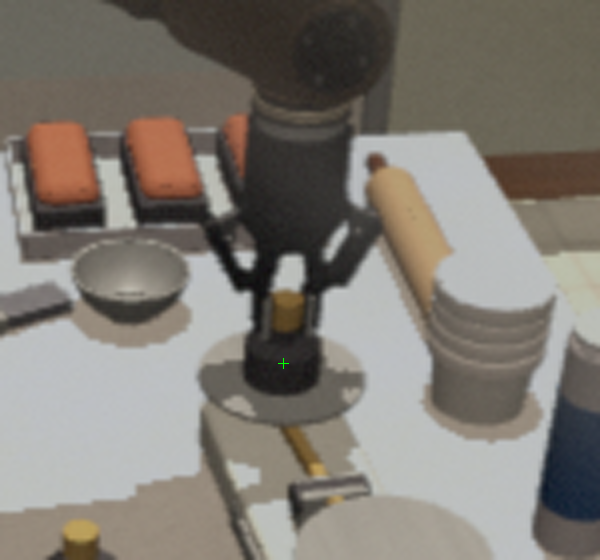

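Call:
drive_tool(
  series=[
    [[0.05,0,0],[0,0,0]],
    [[0.04,0,0],[0,0,0]],
    [[0,0,0],[0,0,0]],
  ],
)

```text
time: 9.0
eef_pos: [0.6239, 0.1634, 0.1025]
tcp_rot: [-0.499, -0.499, 0.502, -0.5]
contact_force: [-0.2, -0.3, -3.6]
opening: 0.283
```

Call:
drive_tool(
  series=[
    [[0.03,0,0],[0,0,0]],
    [[0,0,0],[0,0,0]],
  ],
)

```text
time: 9.2
eef_pos: [0.6243, 0.1633, 0.1026]
tcp_rot: [-0.499, -0.499, 0.502, -0.5]
contact_force: [-0.1, -0.4, -3.9]
opening: 0.284
```

Call:
drive_tool(
  series=[
    [[0.04,0,0],[0,0,0]],
    [[0.02,0,0],[0,0,0]],
  ],
)

```text
time: 9.4
eef_pos: [0.6246, 0.163, 0.1023]
tcp_rot: [-0.499, -0.499, 0.502, -0.5]
contact_force: [-3.7, -0.6, 2.4]
opening: 0.285
```

Call:
drive_tool(
  series=[
    [[0.04,0,0],[0,0,0]],
    [[0.02,0,0],[0,0,0]],
  ],
)

```text
time: 9.6
eef_pos: [0.6247, 0.163, 0.1024]
tcp_rot: [-0.498, -0.499, 0.502, -0.5]
contact_force: [-3.9, -0.3, 1.7]
opening: 0.283
```

```bash
python3 -c "
from look import *
look('b10',.6232,.1634,.102,0)"
```

```text
t 9.6 pos [0.6247 0.163  0.1024] yaw -0.0013 op 0.283 F [-3.9 -0.3  1.7]
shift(units) [ 0.01 -0.03 -0.01] dist mm 1.6 turn [-0.08  0.33  0.15]
```

View pics/b10.png

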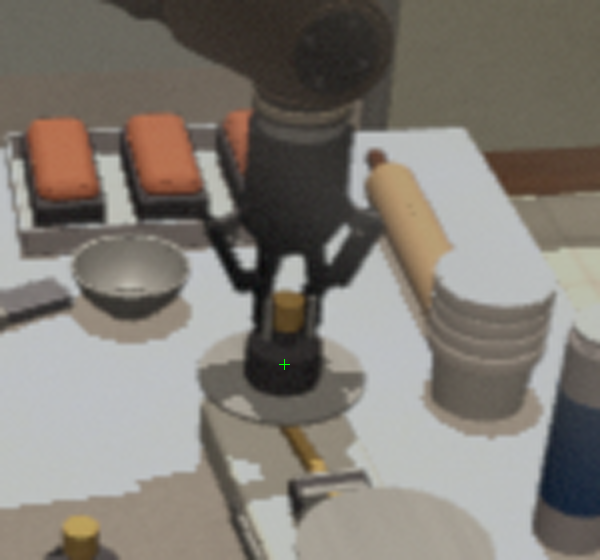

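Pan is at its lower stop (the load moved off the wrist at z = 0.102). Releasing and lifting off.

Call:
drive_tool(
  series=[
    [[0,0,0],[0,0,0]],
    [[0,0,0],[0,0,0]],
    [[0,0,0],[0,0,0]],
  ],
  grip=0.3,
)

```text
time: 9.95
eef_pos: [0.6269, 0.1634, 0.1023]
tcp_rot: [0.5, 0.497, -0.5, 0.502]
contact_force: [1.0, -0.5, -0.6]
opening: 0.655
```

Call:
drive_tool(
  series=[
    [[-0.3,0,0],[0,0,0]],
    [[-0.6,0,0],[0,0,0]],
    [[-0.6,0,0],[0,0,0]],
    [[0,0,0],[0,0,0]],
  ],
)

```text
time: 10.35
eef_pos: [0.6272, 0.1639, 0.1807]
tcp_rot: [0.501, 0.497, -0.5, 0.502]
contact_force: [0.8, -0.2, 0.2]
opening: 0.646
```

```bash
python3 -c "
from look import *
look('b11',.4531,.0255,.16,0)"
```

```text
t 10.35 pos [0.6272 0.1639 0.1807] yaw -0.0019 op 0.646 F [ 0.8 -0.2  0.2]
shift(units) [ 0.41 -3.48  2.77] dist mm 223.4 turn [-0.11  0.24 -0.29]
```

View pics/b11.png

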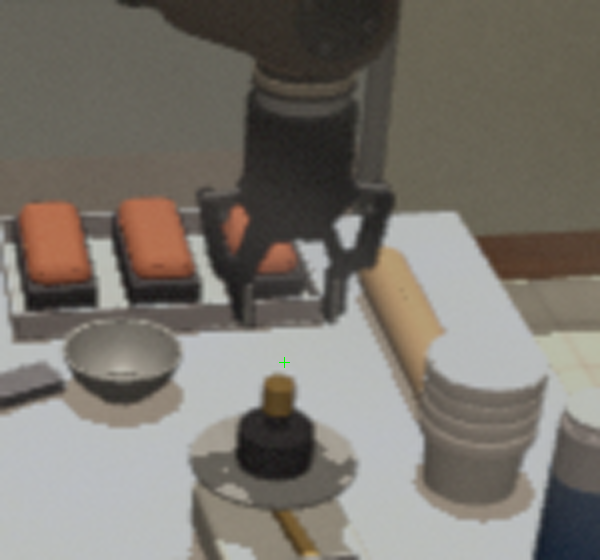

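Weight 1 stands centred on the lowered left pan, crop (277,440). On to weight 2.

Call:
drive_tool(
  series=[
    [[0,-0.6,0.5],[0,0,0]],
    [[0,-0.75,0.6],[0,0,0]],
    [[0,-0.75,0.6],[0,0,0]],
    [[0,-0.75,0.6],[0,0,0]],
    [[0,-0.5,0.4],[0,0,0]],
  ],
)

```text
time: 10.9
eef_pos: [0.4534, 0.0272, 0.1729]
tcp_rot: [0.497, 0.501, -0.501, 0.501]
contact_force: [0.8, -0.4, 0.8]
opening: 0.647
```

Call:
drive_tool(
  series=[
    [[0,0,0],[0,0,0]],
    [[0,0,0],[0,0,0]],
  ],
)

```text
time: 11.1
eef_pos: [0.4498, 0.0257, 0.1709]
tcp_rot: [-0.498, -0.5, 0.503, -0.499]
contact_force: [1.2, -0.1, -0.5]
opening: 0.65
```

```bash
python3 -c "
from look import *
goto(.4531,.0255,.08,0)"
```

```text
t 11.1 pos [0.4498 0.0257 0.1709] yaw -0.0006 op 0.65 F [ 1.2 -0.1 -0.5]
shift(units) [ 1.82  0.08 -0.  ] dist mm 90.9 turn [-0.03  0.22  0.35]
```

Call:
drive_tool(
  series=[
    [[0.5,0.08,0],[0,0,0]],
    [[0.7,0,0],[0,0,0]],
    [[0.7,0,0],[0,0,0]],
    [[0.3,0,0],[0,0,0]],
    [[0,0,0],[0,0,0]],
  ],
)

```text
time: 11.6
eef_pos: [0.4589, 0.0276, 0.058]
tcp_rot: [0.498, 0.5, -0.5, 0.501]
contact_force: [-0.5, -0.5, 0.2]
opening: 0.647
```

```bash
python3 -c "
from look import *
look('b12',.4531,.0255,.010,0)"
```

```text
t 11.6 pos [0.4589 0.0276 0.058 ] yaw 0.0025 op 0.647 F [-0.5 -0.5  0.2]
shift(units) [ 0.96 -0.12  0.04] dist mm 48.4 turn [0.14 0.2  0.02]
```

View pics/b12.png

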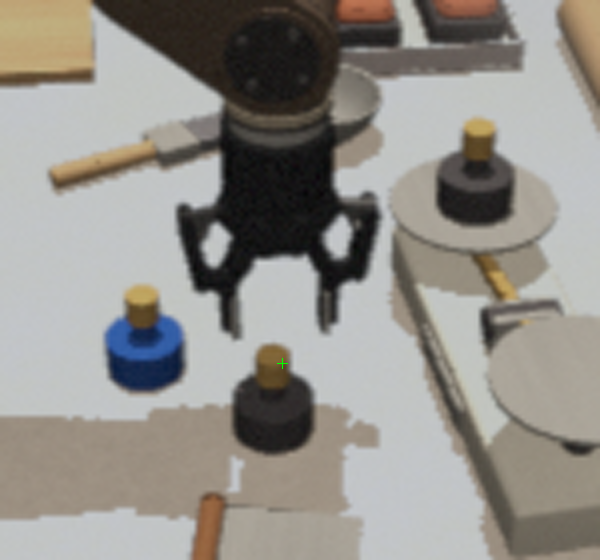

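Above weight 2, offset about 6 mm in x. Correct that and descend.

Call:
drive_tool(
  series=[
    [[0.3,-0.14,0.04],[0,0,0]],
    [[0.25,-0.02,0],[0,0,0]],
    [[0,0,0],[0,0,0]],
  ],
)

```text
time: 11.95
eef_pos: [0.4557, 0.026, 0.0336]
tcp_rot: [0.5, 0.498, -0.498, 0.504]
contact_force: [-0.7, 0.6, -0.1]
opening: 0.652
```

```bash
python3 -c "
from look import *
goto(.4531,.0255,.010,0)"
```

```text
t 11.95 pos [0.4557 0.026  0.0336] yaw 0.0044 op 0.652 F [-0.7  0.6 -0.1]
shift(units) [ 0.47 -0.06  0.01] dist mm 23.7 turn [ 0.25  0.25 -0.42]
```

Call:
drive_tool(
  series=[
    [[0.22,-0.06,0.01],[0,0,-0.4]],
    [[0.2,-0.02,0],[0,0,0]],
    [[0.04,0,0],[0,0,0]],
    [[0,0,0],[0,0,0]],
  ],
)

```text
time: 12.35
eef_pos: [0.4545, 0.0252, 0.0111]
tcp_rot: [0.499, 0.499, -0.499, 0.504]
contact_force: [0.2, -0.7, 0.0]
opening: 0.652
```

```bash
python3 -c "
from look import *
look('b13',.4531,.0255,.010,0)"
```

```text
t 12.35 pos [0.4545 0.0252 0.0111] yaw 0.0047 op 0.652 F [ 0.2 -0.7  0. ]
shift(units) [ 0.02 -0.03 -0.01] dist mm 1.8 turn [ 0.27  0.29 -0.26]
```

View pics/b13.png

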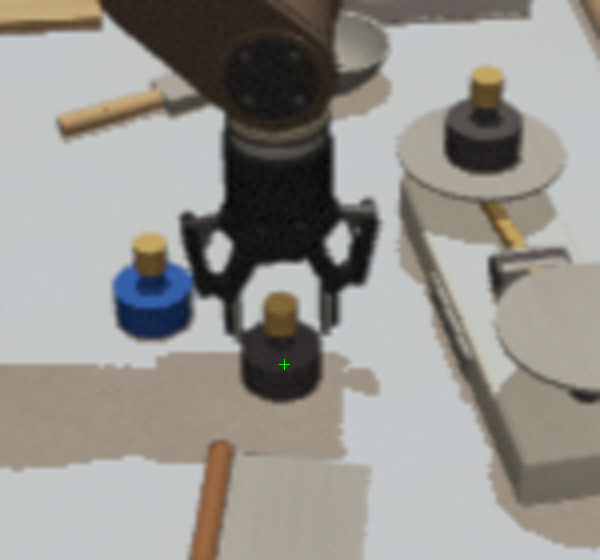

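Fingers flank the knob of weight 2 at crop (281,315). Close and lift.

Call:
drive_tool(
  series=[
    [[0,0,0],[0,0,0]],
    [[0,0,0],[0,0,0]],
    [[0.0,0,0],[0,0,0]],
    [[0.0,0,0],[0,0,0]],
  ],
  grip=-1,
)

```text
time: 12.8
eef_pos: [0.4546, 0.0251, 0.0119]
tcp_rot: [0.499, 0.499, -0.499, 0.504]
contact_force: [0.7, 0.4, -1.5]
opening: 0.288
```

Call:
drive_tool(
  series=[
    [[-0.2,0,0],[0,0,0]],
    [[-0.6,0,0],[0,0,0]],
    [[-0.9,0,0],[0,0,0]],
    [[-0.9,0,0],[0,0,0]],
    [[-0.7,0,0],[0,0,0]],
  ],
)

```text
time: 13.3
eef_pos: [0.4452, 0.0275, 0.173]
tcp_rot: [0.494, 0.505, -0.504, 0.497]
contact_force: [0.7, -0.0, -4.2]
opening: 0.285
```

Call:
drive_tool(
  series=[
    [[-0.2,0,0],[0,0,0]],
    [[0,0,0],[0,0,0]],
  ],
)

```text
time: 13.5
eef_pos: [0.4479, 0.0272, 0.1884]
tcp_rot: [0.496, 0.502, -0.501, 0.5]
contact_force: [0.3, 0.0, -4.5]
opening: 0.284
```

```bash
python3 -c "
from look import *
goto(.6446,-.0958,.175,0)"
```

```text
t 13.5 pos [0.4479 0.0272 0.1884] yaw 0.0044 op 0.284 F [ 0.3  0.  -4.5]
shift(units) [0.24 3.93 2.48] dist mm 232.4 turn [0.25 0.14 0.44]
```

Call:
drive_tool(
  series=[
    [[0,0.55,0.35],[0,0,0.4]],
    [[0,0.85,0.54],[0,0,0]],
    [[0,0.85,0.54],[0,0,0]],
    [[0,0.8,0.5],[0,0,0]],
    [[0,0.6,0.38],[0,0,0]],
  ],
)

```text
time: 14.0
eef_pos: [0.6263, -0.0859, 0.1701]
tcp_rot: [0.493, 0.509, -0.502, 0.495]
contact_force: [-0.2, 0.7, -3.3]
opening: 0.286
```

Call:
drive_tool(
  series=[
    [[0,0,0],[0,0,0]],
    [[0,0,0],[0,0,0]],
  ],
)

```text
time: 14.2
eef_pos: [0.6259, -0.0883, 0.1608]
tcp_rot: [0.492, 0.512, -0.505, 0.491]
contact_force: [-0.7, 0.7, -4.7]
opening: 0.286
```

```bash
python3 -c "
from look import *
look('b14',.6446,-.0958,.14,0)"
```

```text
t 14.2 pos [ 0.6259 -0.0883  0.1608] yaw 0.0057 op 0.286 F [-0.7  0.7 -4.7]
shift(units) [0.4  0.39 0.16] dist mm 28.9 turn [ 0.32 -0.47  1.94]
```

View pics/b14.png

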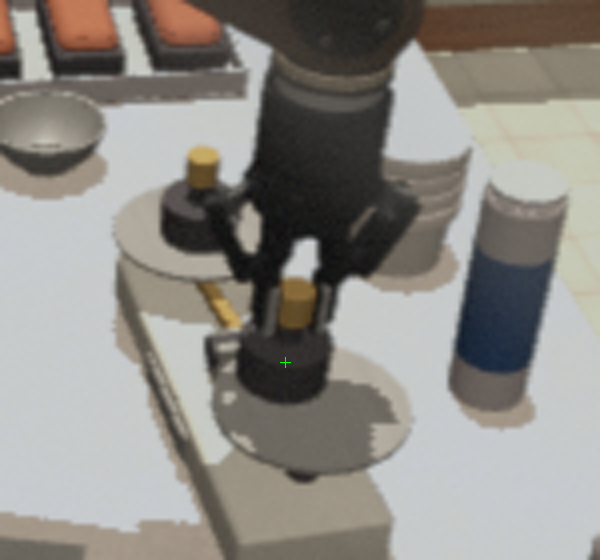

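Call:
drive_tool(
  series=[
    [[-0.05,0.39,0.16],[0,0,1.9]],
    [[0,0,0],[0,0,0]],
  ],
)

```text
time: 14.45
eef_pos: [0.6437, -0.0949, 0.1595]
tcp_rot: [0.5, 0.505, -0.497, 0.499]
contact_force: [-0.1, 0.6, -5.4]
opening: 0.281
```

```bash
python3 -c "
from look import *
goto(.6446,-.0958,.14,0)"
```

```text
t 14.45 pos [ 0.6437 -0.0949  0.1595] yaw 0.0069 op 0.281 F [-0.1  0.6 -5.4]
shift(units) [0.39 0.02 0.02] dist mm 19.5 turn [ 0.39 -0.54  0.17]
```

Call:
drive_tool(
  series=[
    [[0.16,0.02,0.02],[0,0,0]],
    [[0.1,0,0],[0,0,0]],
    [[0,0,0],[0,0,0]],
  ],
)

```text
time: 14.75
eef_pos: [0.6434, -0.0945, 0.1453]
tcp_rot: [0.499, 0.505, -0.497, 0.499]
contact_force: [0.2, -0.7, -4.9]
opening: 0.285
```

```bash
python3 -c "
from look import *
look('b15',.6446,-.0958,.14,0)"
```

```text
t 14.75 pos [ 0.6434 -0.0945  0.1453] yaw 0.0081 op 0.285 F [ 0.2 -0.7 -4.9]
shift(units) [0.11 0.02 0.03] dist mm 5.6 turn [ 0.46 -0.57  0.23]
```

View pics/b15.png

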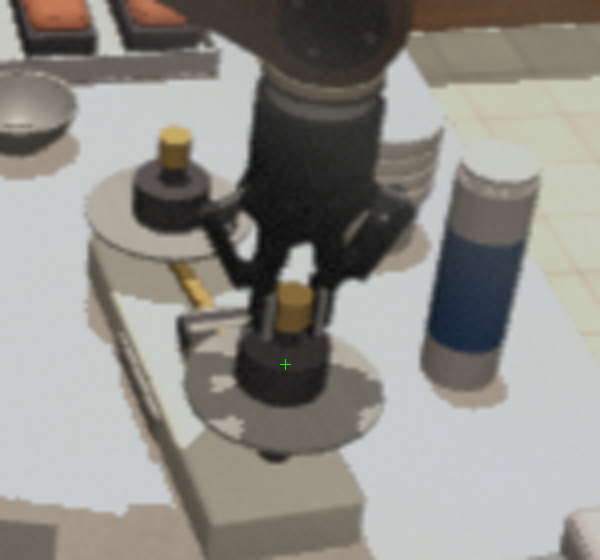

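Call:
drive_tool(
  series=[
    [[0.06,0.02,0.02],[0,0,0]],
    [[0.04,0,0],[0,0,0]],
    [[0,0,0],[0,0,0]],
  ],
)

```text
time: 15.1
eef_pos: [0.6447, -0.0953, 0.1409]
tcp_rot: [0.5, 0.505, -0.496, 0.499]
contact_force: [0.0, 0.5, -3.7]
opening: 0.287
```

Call:
drive_tool(
  series=[
    [[0.03,0,0],[0,0,0]],
    [[0,0,0],[0,0,0]],
  ],
)

```text
time: 15.3
eef_pos: [0.6452, -0.0953, 0.1405]
tcp_rot: [0.5, 0.505, -0.496, 0.499]
contact_force: [0.0, 0.4, -4.6]
opening: 0.284
```

```bash
python3 -c "
from look import *
goto(.6446,-.0958,.14,0)"
```

```text
t 15.3 pos [ 0.6452 -0.0953  0.1405] yaw 0.0085 op 0.284 F [ 0.   0.4 -4.6]
shift(units) [ 0.01 -0.01  0.01] dist mm 1.0 turn [ 0.48 -0.53  0.08]
```

Call:
drive_tool(
  series=[
    [[0.05,0,0],[0,0,0]],
    [[0,0,0],[0,0,0]],
  ],
)

```text
time: 15.5
eef_pos: [0.6455, -0.0952, 0.1395]
tcp_rot: [0.5, 0.505, -0.496, 0.5]
contact_force: [-2.1, 0.2, -0.8]
opening: 0.288
```

Call:
drive_tool(
  series=[
    [[0.05,0,0],[0,0,0]],
    [[0,0,0],[0,0,0]],
  ],
)

```text
time: 15.7
eef_pos: [0.6457, -0.0952, 0.1381]
tcp_rot: [0.5, 0.504, -0.496, 0.5]
contact_force: [-0.9, 0.4, -1.5]
opening: 0.288
```

```bash
python3 -c "
from look import *
look('b16',.6446,-.0958,.14,0)"
```

```text
t 15.7 pos [ 0.6457 -0.0952  0.1381] yaw 0.0086 op 0.288 F [-0.9  0.4 -1.5]
shift(units) [-0.04 -0.02  0.01] dist mm 2.3 turn [ 0.49 -0.51  0.01]
```

View pics/b16.png

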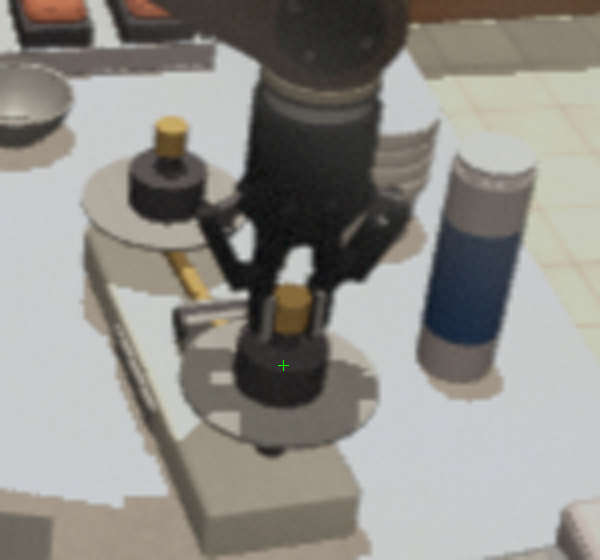

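Touchdown on the raised right pan: load went from about -4.6 N to -1 N. Releasing.

Call:
drive_tool(
  series=[
    [[0,0,0],[0,0,0]],
    [[0,0,0],[0,0,0]],
    [[0,0,0],[0,0,0]],
  ],
  grip=0.3,
)

```text
time: 16.05
eef_pos: [0.6478, -0.0961, 0.1402]
tcp_rot: [0.501, 0.502, -0.495, 0.502]
contact_force: [0.3, 0.0, 0.0]
opening: 0.652
```

Call:
drive_tool(
  series=[
    [[-0.3,0,0],[0,0,0]],
    [[-0.6,0,0],[0,0,0]],
    [[-0.5,0,0],[0,0,0]],
    [[0,0,0],[0,0,0]],
  ],
)

```text
time: 16.45
eef_pos: [0.6484, -0.0971, 0.2155]
tcp_rot: [0.502, 0.501, -0.494, 0.503]
contact_force: [-0.4, -0.4, -0.6]
opening: 0.65
```

```bash
python3 -c "
from look import *
look('b17',.6446,-.0958,.14,0,box=(230,120,170,150))"
```

```text
t 16.45 pos [ 0.6484 -0.0971  0.2155] yaw 0.0082 op 0.65 F [-0.4 -0.4 -0.6]
shift(units) [ 1.51 -0.09 -0.02] dist mm 75.6 turn [ 0.47 -0.34 -0.49]
```

View pics/b17.png

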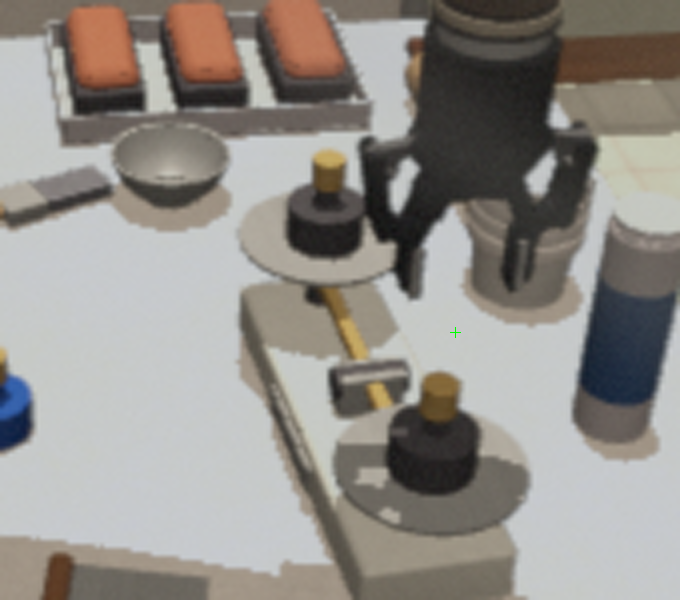

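The balance is tipping with the right pan going down. I'll wait and measure.

Call:
drive_tool(
  series=[
    [[-0.2,0,0],[0,0,0]],
    [[0,0,0],[0,0,0]],
    [[0,0,0],[0,0,0]],
    [[0,0,0],[0,0,0]],
    [[0,0,0],[0,0,0]],
  ],
)

```text
time: 17.0
eef_pos: [0.6454, -0.0963, 0.2192]
tcp_rot: [0.5, 0.505, -0.496, 0.499]
contact_force: [-0.7, -0.0, -0.1]
opening: 0.647
```

Call:
drive_tool(
  series=[
    [[0,0,0],[0,0,0]],
    [[0,0,0],[0,0,0]],
    [[0,0,0],[0,0,0]],
    [[0,0,0],[0,0,0]],
    [[0,0,0],[0,0,0]],
  ],
)

```text
time: 17.5
eef_pos: [0.6447, -0.0961, 0.2174]
tcp_rot: [0.499, 0.505, -0.496, 0.499]
contact_force: [-0.1, -0.7, 0.2]
opening: 0.649
```

```bash
python3 -c "
from look import *
from fit import knobs
look('b18',.6446,-.0958,.14,0,box=(230,120,170,150))
c=ctrl.read_camera('side')
print([k for k in knobs(c) if 290<k[1][0]<350 and 140<k[1][1]<245])
for n,p in (('L',(.6239,.163)),('R',(.6455,-.0955))):
  for b in(.092,.11,.128): print(n,b,proj(c,[p[0],p[1],b+.0585]).round(1))
"
```

```text
t 17.5 pos [ 0.6447 -0.0961  0.2174] yaw 0.0081 op 0.649 F [-0.1 -0.7  0.2]
shift(units) [1.55 0.   0.01] dist mm 77.4 turn [ 0.47 -0.57  0.22]
[(np.int32(70), array([311.99, 159.21])), (np.int32(97), array([315.68, 198.79])), (np.int32(47), array([324.45, 220.  ])), (np.int32(98), array([338.97, 222.76]))]
L 0.092 [311.5 169.2]
L 0.11 [311.8 164. ]
L 0.128 [312.2 158.8]
R 0.092 [339.8 222.3]
R 0.11 [340.6 216.8]
R 0.128 [341.3 211.1]
```

View pics/b18.png

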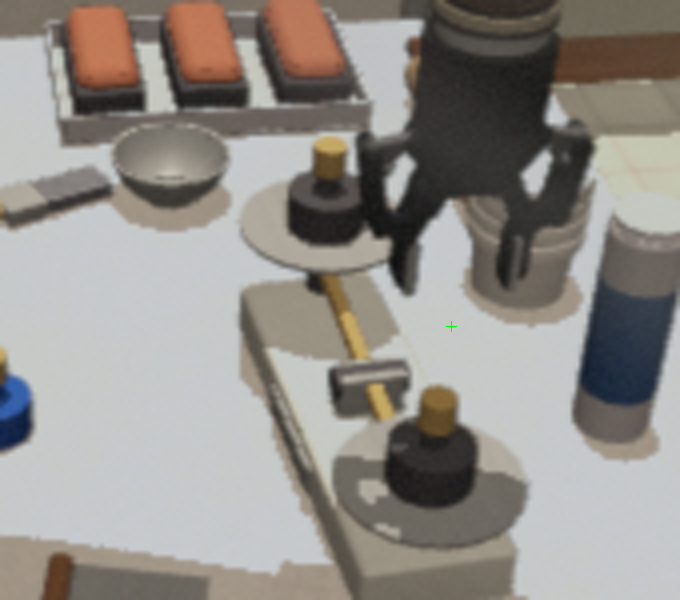

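Right pan is fully down and left fully up, matching the predicted knob pixels for 92 and 128 mm. Weight 2 on the right pan is the heavier. Gripping it there.

```bash
python3 -c "
from fit import *
from nav import goto
c=ctrl.read_camera('side')
k=[k for k in knobs(c) if 330<k[1][0]<350 and 210<k[1][1]<245][0][1]
x,r=fitknob([c],[k],.092);print(x,r)
goto(x[0],x[1],.135,0)"
```

```text
[ 0.64302208 -0.0971248 ] [5.72120013e-06 7.04782741e-06]
t 17.65 pos [ 0.6448 -0.0961  0.2175] yaw 0.0082 op 0.652 F [ 0.2 -0.4  0.1]
shift(units) [ 1.65 -0.03  0.04] dist mm 82.5 turn [ 0.47 -0.57  0.21]
```

Call:
drive_tool(
  series=[
    [[0.4,-0.02,0.02],[0.4,-0.5,0.2]],
    [[0.5,0,0],[0,0,0]],
    [[0.5,0,0],[0,0,0]],
    [[0.2,0,0],[0,0,0]],
    [[0,0,0],[0,0,0]],
  ],
)

```text
time: 18.15
eef_pos: [0.6455, -0.0975, 0.138]
tcp_rot: [0.501, 0.499, -0.499, 0.502]
contact_force: [-0.0, -0.2, -0.1]
opening: 0.652
```

```bash
python3 -c "
from look import *
look('b19',.6438,-.0965,.104,0)"
```

```text
t 18.15 pos [ 0.6455 -0.0975  0.138 ] yaw 0.0009 op 0.652 F [-0.  -0.2 -0.1]
shift(units) [ 0.68 -0.04 -0.02] dist mm 34.0 turn [ 0.05  0.05 -0.3 ]
```

View pics/b19.png

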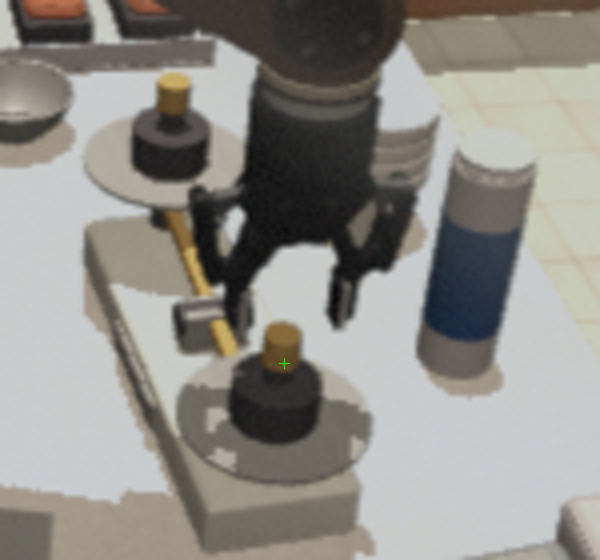

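Call:
drive_tool(
  series=[
    [[0.25,-0.04,0],[0,0,0]],
    [[0.25,0,0],[0,0,0]],
    [[0.1,0,0],[0,0,0]],
    [[0,0,0],[0,0,0]],
  ],
)

```text
time: 18.6
eef_pos: [0.6461, -0.0983, 0.1103]
tcp_rot: [0.502, 0.496, -0.497, 0.504]
contact_force: [0.0, -0.4, 0.5]
opening: 0.651
```

```bash
python3 -c "
from look import *
look('b20',.6438,-.0965,.104,0)"
```

```text
t 18.6 pos [ 0.6461 -0.0983  0.1103] yaw 0.001 op 0.651 F [ 0.  -0.4  0.5]
shift(units) [ 0.13 -0.05 -0.04] dist mm 7.0 turn [ 0.06  0.17 -0.7 ]
```

View pics/b20.png

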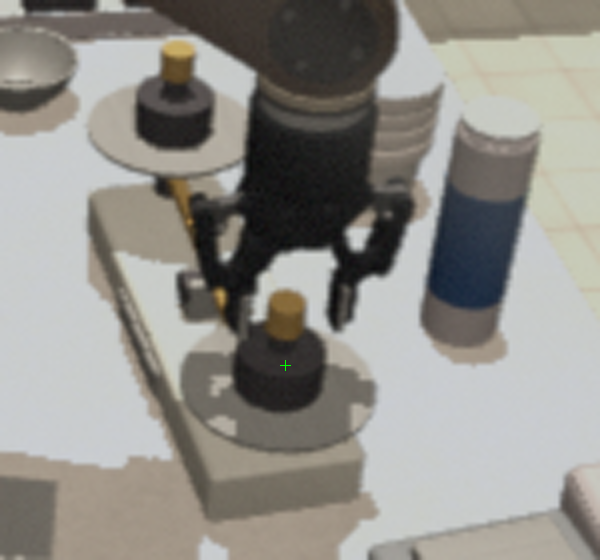

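Call:
drive_tool(
  series=[
    [[0.12,-0.05,-0.04],[0,0,-0.6]],
    [[0.03,0,0],[0,0,0]],
    [[0,0,0],[0,0,0]],
  ],
)

```text
time: 18.95
eef_pos: [0.6445, -0.0964, 0.1037]
tcp_rot: [0.5, 0.498, -0.5, 0.502]
contact_force: [0.3, -1.2, 0.2]
opening: 0.653
```

Call:
drive_tool(
  series=[
    [[0,0,0],[0,0,0]],
    [[0,0,0],[0,0,0]],
    [[0,0,0],[0,0,0]],
    [[0,0,0],[0,0,0]],
  ],
  grip=-1,
)

```text
time: 19.35
eef_pos: [0.645, -0.0964, 0.1045]
tcp_rot: [0.5, 0.498, -0.5, 0.502]
contact_force: [1.7, 0.7, -1.3]
opening: 0.283
```

```bash
python3 -c "
from look import *
look('b21',.6438,-.0965,.104,0)"
```

```text
t 19.35 pos [ 0.645  -0.0964  0.1045] yaw 0.0012 op 0.283 F [ 1.7  0.7 -1.3]
shift(units) [ 0.01 -0.02  0.  ] dist mm 1.3 turn [ 0.07  0.23 -0.26]
```

View pics/b21.png

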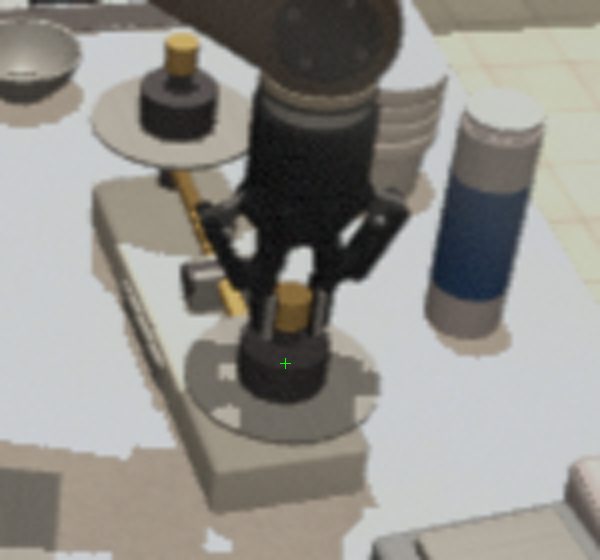

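Gripped on the lowered pan, other weight on the raised pan. Lifting slowly so the left pan comes down gently.

Call:
drive_tool(
  series=[
    [[-0.05,0,0],[0,0,0]],
    [[-0.07,0,0],[0,0,0]],
    [[-0.07,0,0],[0,0,0]],
    [[-0.07,0,0],[0,0,0]],
    [[-0.07,0,0],[0,0,0]],
  ],
)

```text
time: 19.9
eef_pos: [0.645, -0.0964, 0.1218]
tcp_rot: [0.5, 0.498, -0.5, 0.502]
contact_force: [0.8, -0.2, -1.1]
opening: 0.287
```

Call:
drive_tool(
  series=[
    [[-0.08,0,0],[0,0,0]],
    [[-0.08,0,0],[0,0,0]],
    [[-0.08,0,0],[0,0,0]],
    [[-0.08,0,0],[0,0,0]],
    [[-0.08,0,0],[0,0,0]],
  ],
)

```text
time: 20.4
eef_pos: [0.6442, -0.0962, 0.143]
tcp_rot: [0.5, 0.498, -0.5, 0.502]
contact_force: [0.1, -0.1, -4.5]
opening: 0.287
```

Call:
drive_tool(
  series=[
    [[-0.1,0,0],[0,0,0]],
    [[-0.2,0,0],[0,0,0]],
    [[-0.3,0,0],[0,0,0]],
    [[-0.3,0,0],[0,0,0]],
    [[-0.3,0,0],[0,0,0]],
  ],
)

```text
time: 20.9
eef_pos: [0.6402, -0.0948, 0.2011]
tcp_rot: [0.497, 0.503, -0.502, 0.498]
contact_force: [0.1, 0.3, -4.1]
opening: 0.285
```

```bash
python3 -c "
from look import *
look('b22',.4421,-.3284,.185,.1254)"
```

```text
t 20.9 pos [ 0.6402 -0.0948  0.2011] yaw 0.0011 op 0.285 F [ 0.1  0.3 -4.1]
shift(units) [ 0.36 -3.96  4.67] dist mm 306.7 turn [-7.12 -0.03  0.54]
```

View pics/b22.png

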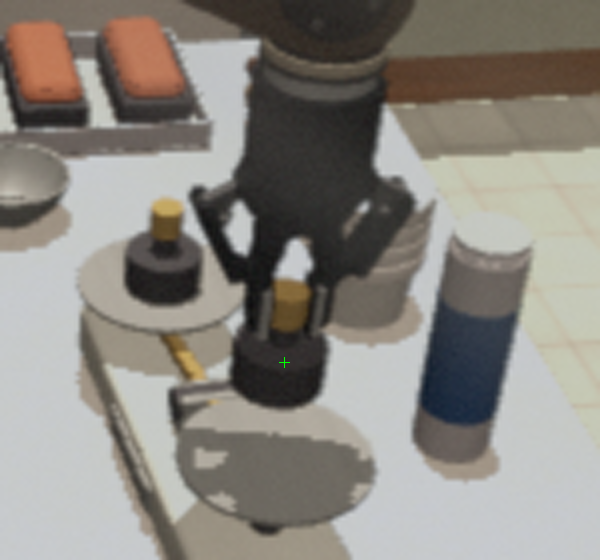

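Call:
drive_tool(
  series=[
    [[0,-0.4,0.47],[0,0,0.5]],
    [[0,-0.55,0.65],[0,0,0]],
    [[0,-0.55,0.65],[0,0,0]],
    [[0,-0.55,0.65],[0,0,0]],
    [[0,-0.55,0.65],[0,0,0]],
  ],
)

```text
time: 21.45
eef_pos: [0.5146, -0.2504, 0.2125]
tcp_rot: [0.5, 0.496, -0.494, 0.509]
contact_force: [0.3, -0.4, -4.6]
opening: 0.287
```

```bash
python3 -c "
from look import *
goto(.4421,-.3284,.185,.1254)"
```

```text
t 21.45 pos [ 0.5146 -0.2504  0.2125] yaw 0.0116 op 0.287 F [ 0.3 -0.4 -4.6]
shift(units) [ 0.53 -1.48  1.54] dist mm 109.9 turn [-6.52  0.44 -1.07]
```

Call:
drive_tool(
  series=[
    [[0.1,-0.6,0.6],[0,0,-1]],
    [[0.1,-0.6,0.6],[-3,0,0]],
    [[0.1,-0.25,0.28],[-3.5,0,0]],
    [[0,0,0],[0,0,0]],
    [[0,0,0],[0,0,0]],
  ],
)

```text
time: 21.95
eef_pos: [0.4385, -0.3341, 0.2031]
tcp_rot: [0.467, 0.524, -0.471, 0.535]
contact_force: [0.7, 0.6, -4.6]
opening: 0.286
```

```bash
python3 -c "
from look import *
look('b23',.4421,-.3284,.03,.1254)"
```

```text
t 21.95 pos [ 0.4385 -0.3341  0.2031] yaw 0.1209 op 0.286 F [ 0.7  0.6 -4.6]
shift(units) [ 3.46  0.07 -0.16] dist mm 173.2 turn [-0.26  0.88 -0.29]
```

View pics/b23.png

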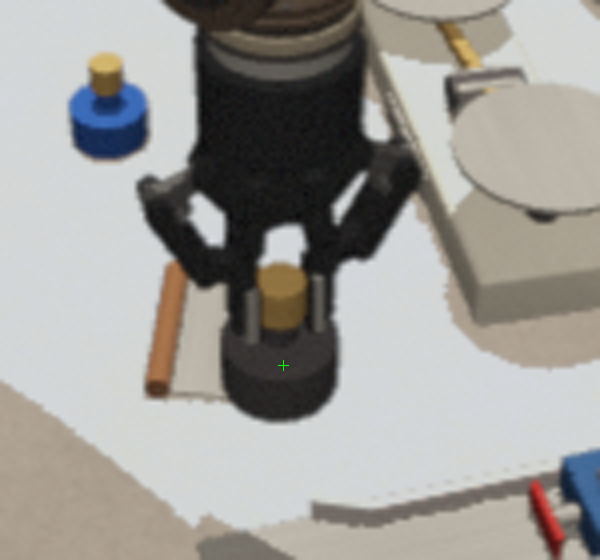

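Call:
drive_tool(
  series=[
    [[0.4,0.07,-0.16],[0,0.8,0]],
    [[0.7,0,0],[0,0,0]],
    [[0.7,0,0],[0,0,0]],
    [[0.5,0,0],[0,0,0]],
    [[0,0,0],[0,0,0]],
  ],
)

```text
time: 22.5
eef_pos: [0.4471, -0.3194, 0.0829]
tcp_rot: [0.47, 0.529, -0.465, 0.533]
contact_force: [0.3, 0.2, -5.2]
opening: 0.285
```

```bash
python3 -c "
from look import *
goto(.4421,-.3284,.03,.1254)"
```

```text
t 22.5 pos [ 0.4471 -0.3194  0.0829] yaw 0.1275 op 0.285 F [ 0.3  0.2 -5.2]
shift(units) [ 1.06 -0.13  0.17] dist mm 53.8 turn [ 0.12 -0.01 -0.51]
```

Call:
drive_tool(
  series=[
    [[0.3,-0.13,0.18],[0,0,-0.5]],
    [[0.3,0,0],[0,0,0]],
    [[0.2,0,0],[0,0,0]],
    [[0,0,0],[0,0,0]],
  ],
)

```text
time: 22.9
eef_pos: [0.4451, -0.326, 0.0417]
tcp_rot: [0.467, 0.532, -0.465, 0.532]
contact_force: [0.2, 0.2, -4.9]
opening: 0.289
```

```bash
python3 -c "
from look import *
look('b24',.4421,-.3284,.0205,.1254)"
```

```text
t 22.9 pos [ 0.4451 -0.326   0.0417] yaw 0.1314 op 0.289 F [ 0.2  0.2 -4.9]
shift(units) [ 0.42 -0.07  0.04] dist mm 21.5 turn [ 0.35 -0.09 -0.1 ]
```

View pics/b24.png

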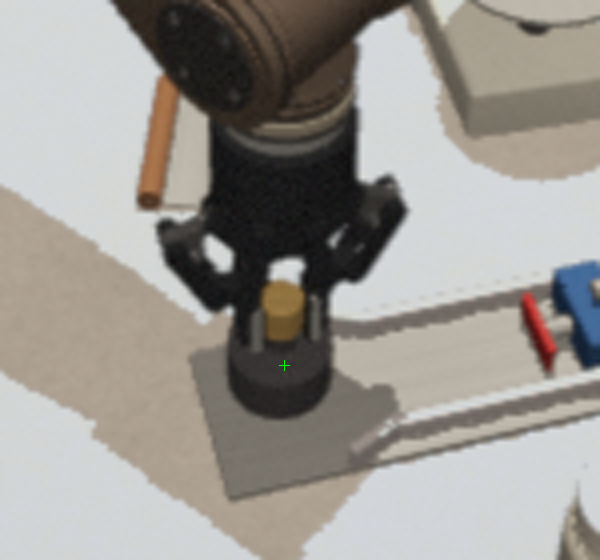

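Call:
drive_tool(
  series=[
    [[0.2,-0.07,0.04],[0.3,0,0]],
    [[0.1,0,0],[0,0,0]],
    [[0.04,0,0],[0,0,0]],
    [[0,0,0],[0,0,0]],
  ],
)

```text
time: 23.35
eef_pos: [0.4439, -0.3304, 0.027]
tcp_rot: [0.468, 0.528, -0.467, 0.533]
contact_force: [0.3, 0.4, -4.5]
opening: 0.284
```

```bash
python3 -c "
from look import *
goto(.4421,-.3284,.0205,.1254)"
```

```text
t 23.35 pos [ 0.4439 -0.3304  0.027 ] yaw 0.1259 op 0.284 F [ 0.3  0.4 -4.5]
shift(units) [ 0.13 -0.03 -0.04] dist mm 7.0 turn [ 0.03  0.22 -0.35]
```

Call:
drive_tool(
  series=[
    [[0.08,-0.03,-0.04],[0,0.2,-0.3]],
    [[0.04,0,0],[0,0,0]],
    [[0,0,0],[0,0,0]],
  ],
)

```text
time: 23.65
eef_pos: [0.4425, -0.329, 0.0212]
tcp_rot: [0.468, 0.53, -0.468, 0.531]
contact_force: [0.0, 0.3, -4.3]
opening: 0.285
```

Call:
drive_tool(
  series=[
    [[0.04,0,0],[0,0,0]],
    [[0,0,0],[0,0,0]],
  ],
)

```text
time: 23.85
eef_pos: [0.443, -0.3293, 0.0206]
tcp_rot: [0.468, 0.53, -0.468, 0.531]
contact_force: [-0.7, 0.2, -4.0]
opening: 0.285
```

```bash
python3 -c "
from look import *
goto(.4421,-.3284,.0205,.1254)"
```

```text
t 23.85 pos [ 0.443  -0.3293  0.0206] yaw 0.1256 op 0.285 F [-0.7  0.2 -4. ]
shift(units) [ 0.   -0.02 -0.02] dist mm 1.3 turn [ 0.01  0.09 -0.1 ]
```

Call:
drive_tool(
  series=[
    [[0.05,-0.02,-0.02],[0,0,0]],
    [[0,0,0],[0,0,0]],
  ],
)

```text
time: 24.05
eef_pos: [0.4436, -0.3299, 0.0206]
tcp_rot: [0.468, 0.528, -0.468, 0.533]
contact_force: [-0.3, -0.2, -4.8]
opening: 0.287
```

Call:
drive_tool(
  series=[
    [[0.04,0,0],[0,0,0]],
    [[0,0,0],[0,0,0]],
  ],
)

```text
time: 24.25
eef_pos: [0.444, -0.3303, 0.0203]
tcp_rot: [0.468, 0.528, -0.468, 0.533]
contact_force: [0.1, -0.1, -3.9]
opening: 0.282
```

```bash
python3 -c "
from look import *
look('b25',.4421,-.3284,.0205,.1254)"
```

```text
t 24.25 pos [ 0.444  -0.3303  0.0203] yaw 0.1259 op 0.282 F [ 0.1 -0.1 -3.9]
shift(units) [-0.   -0.03 -0.04] dist mm 2.7 turn [ 0.03  0.3  -0.27]
```

View pics/b25.png

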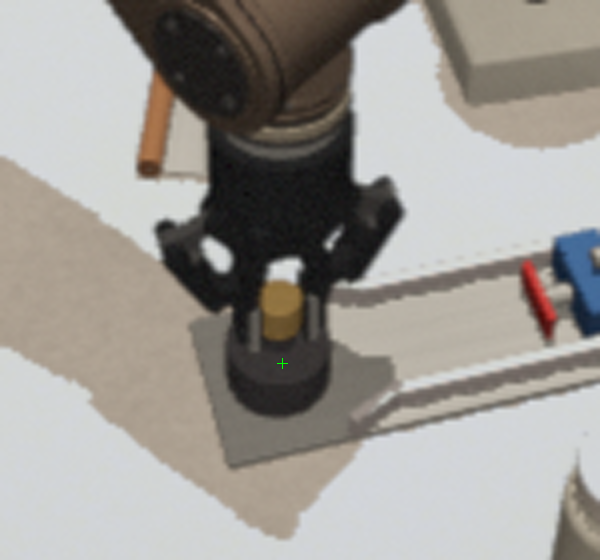

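Call:
drive_tool(
  series=[
    [[0.05,-0.03,-0.04],[0,0.2,-0.2]],
    [[0.04,0,0],[0,0,0]],
  ],
)

```text
time: 24.5
eef_pos: [0.4443, -0.3306, 0.0202]
tcp_rot: [0.467, 0.528, -0.468, 0.533]
contact_force: [-6.5, 6.8, 13.9]
opening: 0.287
```

```bash
cat >> nav.py <<'E'
CH=np.array([.5215,-.3184,.1254])
def chan(q=None):
    s=ctrl.get_state(); d=np.array(s['eef_pos'])[:2]-CH[:2]; C,S=np.cos(CH[2]),np.sin(CH[2]); F=np.array(s['contact_force'])
    print('local x,y mm',((C*d[0]+S*d[1])*1e3).round(1),((-S*d[0]+C*d[1])*1e3).round(1),'z',round(s['eef_pos'][2]*1e3,1),'F local',(C*F[0]+S*F[1]).round(1),(-S*F[0]+C*F[1]).round(1),F[2].round(1),'t',s['time'])
def gl(lx,ly,z):
    C,S=np.cos(CH[2]),np.sin(CH[2]); return goto(CH[0]+C*lx-S*ly,CH[1]+S*lx+C*ly,z,CH[2])
E
python3 -c "
from nav import *
chan();gl(-.05,0,.0203)"
```

```text
local x,y mm -78.1 -2.4 z 20.2 F local -5.6 7.6 13.9 t 24.5
t 24.5 pos [ 0.4443 -0.3306  0.0202] yaw 0.1262 op 0.287 F [-6.5  6.8 13.9]
shift(units) [-0.    0.56 -0.05] dist mm 28.2 turn [ 0.05  0.29 -0.19]
```

Floor is felt at reported z 0.020 (+14 N up, lateral about 9 N). Ease off a little, centre laterally and slide in.

Call:
drive_tool(
  series=[
    [[-0.03,0,-0.05],[0,0.2,0]],
    [[0,0.1,-0.02],[0,0,0]],
    [[0,0.15,0],[0,0,0]],
  ],
)

```text
time: 24.8
eef_pos: [0.4553, -0.3247, 0.0202]
tcp_rot: [0.468, 0.53, -0.467, 0.531]
contact_force: [-6.8, -1.2, 3.9]
opening: 0.282
```

```bash
python3 -c "
from nav import *
chan();gl(-.03,0,.0205)"
```

```text
local x,y mm -66.5 2.0 z 20.2 F local -6.9 -0.3 3.9 t 24.8
t 24.8 pos [ 0.4553 -0.3247  0.0202] yaw 0.1252 op 0.282 F [-6.8 -1.2  3.9]
shift(units) [-0.    0.73  0.04] dist mm 36.5 turn [-0.01  0.01 -0.09]
```

Call:
drive_tool(
  series=[
    [[-0.04,0.15,0.04],[0,0,0]],
    [[0,0.2,0],[0,0,0]],
    [[0,0.2,0],[0,0,0]],
  ],
)

```text
time: 25.1
eef_pos: [0.4846, -0.3223, 0.0204]
tcp_rot: [0.469, 0.53, -0.467, 0.53]
contact_force: [0.1, -0.3, -4.7]
opening: 0.285
```

```bash
python3 -c "
from look import *
chan();gl(0,0,.0205);look('b26',.4421,-.3284,.0205,.1254)"
```

```text
local x,y mm -37.1 0.8 z 20.4 F local 0.0 -0.3 -4.7 t 25.1
t 25.1 pos [ 0.4846 -0.3223  0.0204] yaw 0.1247 op 0.285 F [ 0.1 -0.3 -4.7]
shift(units) [-0.    0.74  0.01] dist mm 37.1 turn [-0.04 -0.09 -0.05]
t 25.1 pos [ 0.4846 -0.3223  0.0204] yaw 0.1247 op 0.285 F [ 0.1 -0.3 -4.7]
shift(units) [-0.   -0.86  0.02] dist mm 42.9 turn [-0.04 -0.09 -0.05]
```

View pics/b26.png

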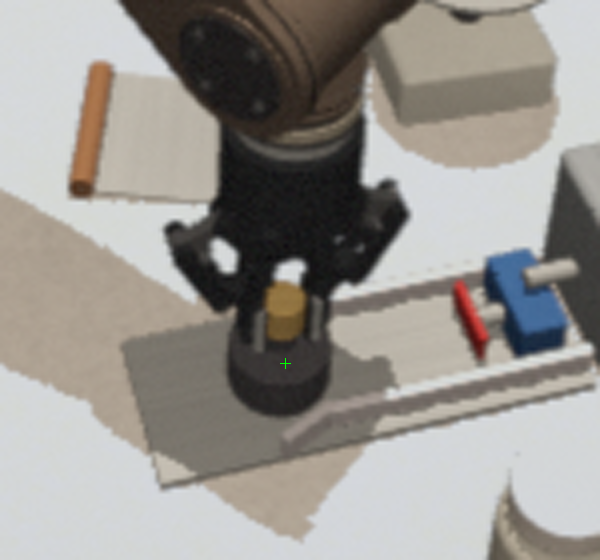

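The weight is between the flares, centred and nearly floating. Continuing in.

Call:
drive_tool(
  series=[
    [[0,0.2,0.01],[0,0,0]],
    [[0,0.2,0],[0,0,0]],
    [[0,0.2,0],[0,0,0]],
  ],
)

```text
time: 25.45
eef_pos: [0.518, -0.3187, 0.0204]
tcp_rot: [0.468, 0.53, -0.467, 0.53]
contact_force: [-0.4, 0.3, -3.1]
opening: 0.287
```

```bash
python3 -c "
from nav import *
chan();gl(0.03,0,.0205)"
```

```text
local x,y mm -3.5 0.2 z 20.4 F local -0.4 0.3 -3.1 t 25.45
t 25.45 pos [ 0.518  -0.3187  0.0204] yaw 0.1253 op 0.287 F [-0.4  0.3 -3.1]
shift(units) [-0.    0.67  0.  ] dist mm 33.5 turn [-0.   -0.07 -0.09]
```

Call:
drive_tool(
  series=[
    [[0,0.16,0],[0,0,0]],
    [[0,0.16,0],[0,0,0]],
    [[0,0.12,0],[0,0,0]],
  ],
)

```text
time: 25.75
eef_pos: [0.5428, -0.3155, 0.0203]
tcp_rot: [0.468, 0.53, -0.467, 0.531]
contact_force: [-0.4, -0.0, -3.5]
opening: 0.285
```

```bash
python3 -c "
from look import *
chan();gl(0.03,0,.0205);look('b27',.4421,-.3284,.0205,.1254)"
```

```text
local x,y mm 21.5 0.3 z 20.3 F local -0.4 0.1 -3.5 t 25.75
t 25.75 pos [ 0.5428 -0.3155  0.0203] yaw 0.126 op 0.285 F [-0.4 -0.  -3.5]
shift(units) [-0.    0.17  0.01] dist mm 8.5 turn [ 0.04 -0.06 -0.13]
t 25.75 pos [ 0.5428 -0.3155  0.0203] yaw 0.126 op 0.285 F [-0.4 -0.  -3.5]
shift(units) [-0.01 -2.03  0.  ] dist mm 101.5 turn [ 0.04 -0.06 -0.13]
```

View pics/b27.png

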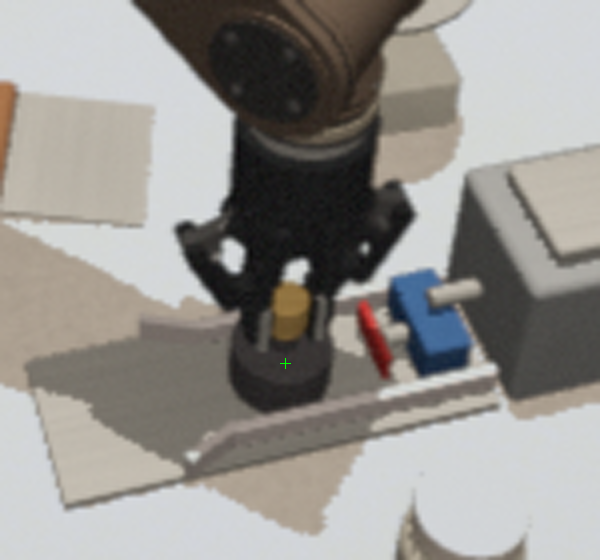

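Call:
drive_tool(
  series=[
    [[0,0.12,0],[0,0,0]],
    [[0,0.1,0],[0,0,0]],
    [[0,0.06,0],[0,0,0]],
  ],
)

```text
time: 26.1
eef_pos: [0.558, -0.3135, 0.0203]
tcp_rot: [0.468, 0.53, -0.467, 0.531]
contact_force: [-1.5, -0.1, -3.6]
opening: 0.284
```

Call:
drive_tool(
  series=[
    [[0,0.06,0],[0,0,0]],
  ],
)

```text
time: 26.2
eef_pos: [0.5611, -0.3131, 0.0203]
tcp_rot: [0.468, 0.53, -0.467, 0.531]
contact_force: [0.1, -0.3, -3.2]
opening: 0.285
```

```bash
python3 -c "
from look import *
chan();gl(0.045,0,.0205);look('b28',.4421,-.3284,.0205,.1254)"
```

```text
local x,y mm 39.9 0.3 z 20.3 F local 0.1 -0.3 -3.2 t 26.2
t 26.2 pos [ 0.5611 -0.3131  0.0203] yaw 0.126 op 0.285 F [ 0.1 -0.3 -3.2]
shift(units) [-0.    0.1   0.01] dist mm 5.1 turn [ 0.03 -0.06 -0.11]
t 26.2 pos [ 0.5611 -0.3131  0.0203] yaw 0.126 op 0.285 F [ 0.1 -0.3 -3.2]
shift(units) [-0.01 -2.4   0.  ] dist mm 120.0 turn [ 0.03 -0.06 -0.11]
```

View pics/b28.png

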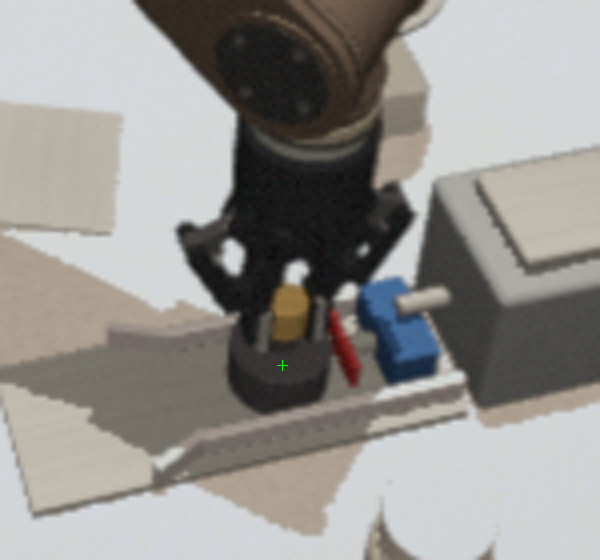

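Call:
drive_tool(
  series=[
    [[0,0.04,0],[0,0,0]],
  ],
)

```text
time: 26.35
eef_pos: [0.5635, -0.3128, 0.0204]
tcp_rot: [0.468, 0.53, -0.467, 0.531]
contact_force: [-1.9, -0.3, -4.5]
opening: 0.285
```

Call:
drive_tool(
  series=[
    [[0,0.04,0],[0,0,0]],
  ],
)

```text
time: 26.45
eef_pos: [0.5655, -0.3126, 0.0204]
tcp_rot: [0.468, 0.53, -0.467, 0.531]
contact_force: [-0.8, 1.3, -3.3]
opening: 0.284
```

Call:
drive_tool(
  series=[
    [[0,0.04,0],[0,0,0]],
  ],
)

```text
time: 26.55
eef_pos: [0.5674, -0.3124, 0.0204]
tcp_rot: [0.468, 0.53, -0.467, 0.531]
contact_force: [-4.2, -0.6, -2.2]
opening: 0.286
```

```bash
python3 -c "
from look import *
chan();look('b29',.4421,-.3284,.0205,.1254)"
```

```text
local x,y mm 46.3 0.3 z 20.4 F local -4.2 -0.0 -2.2 t 26.55
t 26.55 pos [ 0.5674 -0.3124  0.0204] yaw 0.1258 op 0.286 F [-4.2 -0.6 -2.2]
shift(units) [-0.01 -2.53  0.  ] dist mm 126.3 turn [ 0.02 -0.06 -0.11]
```

View pics/b29.png

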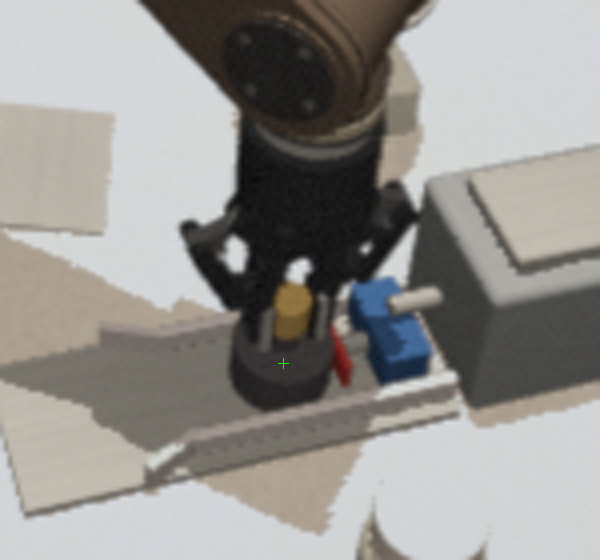

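Contact at local x ≈ 46 mm (Fx -4 N). Push on about 6 mm in small steps.

Call:
drive_tool(
  series=[
    [[0,0.04,0],[0,0,0]],
  ],
)

```text
time: 26.7
eef_pos: [0.5677, -0.3123, 0.0204]
tcp_rot: [0.467, 0.532, -0.468, 0.529]
contact_force: [-6.2, -0.6, -0.3]
opening: 0.289
```

Call:
drive_tool(
  series=[
    [[0,0.04,0],[0,0,0]],
  ],
)

```text
time: 26.8
eef_pos: [0.5679, -0.3124, 0.0206]
tcp_rot: [0.466, 0.534, -0.468, 0.528]
contact_force: [-6.4, -0.7, 0.4]
opening: 0.286
```

```bash
python3 -c "
from nav import *
chan()"
```

```text
local x,y mm 46.8 0.2 z 20.6 F local -6.4 0.1 0.4 t 26.8
```

Call:
drive_tool(
  series=[
    [[-0.01,0.07,0],[0,0,0]],
  ],
)

```text
time: 26.9
eef_pos: [0.5692, -0.3122, 0.0208]
tcp_rot: [0.464, 0.535, -0.469, 0.527]
contact_force: [-6.3, -1.3, -2.3]
opening: 0.287
```

```bash
python3 -c "
from look import *
chan();look('b30',.4421,-.3284,.0205,.1254)"
```

```text
local x,y mm 48.1 0.2 z 20.8 F local -6.4 -0.5 -2.3 t 26.9
t 26.9 pos [ 0.5692 -0.3122  0.0208] yaw 0.1287 op 0.287 F [-6.3 -1.3 -2.3]
shift(units) [ 0.04 -2.56 -0.  ] dist mm 128.2 turn [ 0.19 -0.24  0.77]
```

View pics/b30.png

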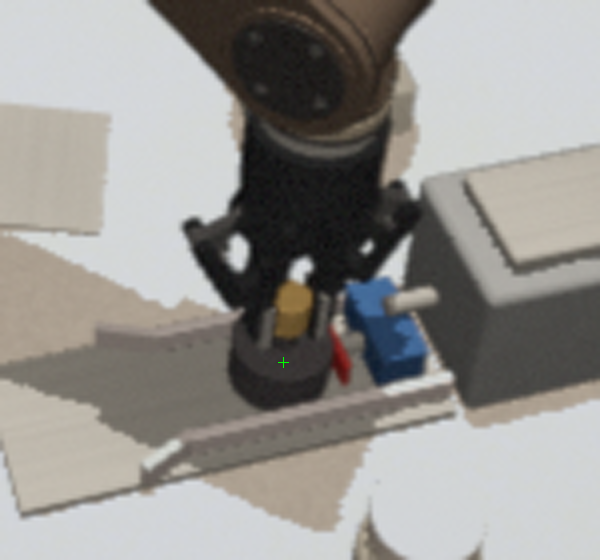

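Fx steady at -6.3 N, so the stop is giving. A few more small steps, with pitch correction.

Call:
drive_tool(
  series=[
    [[0,0.07,0],[0,0,0.6]],
  ],
)

```text
time: 27.05
eef_pos: [0.571, -0.312, 0.0206]
tcp_rot: [0.466, 0.535, -0.467, 0.528]
contact_force: [-6.5, -1.5, 0.4]
opening: 0.285
```

Call:
drive_tool(
  series=[
    [[0,0.07,0],[0,0,0.4]],
  ],
)

```text
time: 27.15
eef_pos: [0.5721, -0.3118, 0.0206]
tcp_rot: [0.466, 0.535, -0.466, 0.528]
contact_force: [-8.3, -1.0, 1.1]
opening: 0.286
```

```bash
python3 -c "
from nav import *
chan();gl(.053,0,.0205)"
```

```text
local x,y mm 51.1 0.2 z 20.6 F local -8.4 0.1 1.1 t 27.15
t 27.15 pos [ 0.5721 -0.3118  0.0206] yaw 0.1307 op 0.286 F [-8.3 -1.   1.1]
shift(units) [0.   0.04 0.  ] dist mm 1.9 turn [ 0.3  -0.39  0.38]
```

Call:
drive_tool(
  series=[
    [[0,0.06,0],[0,0,0.4]],
  ],
)

```text
time: 27.25
eef_pos: [0.5726, -0.3117, 0.0206]
tcp_rot: [0.466, 0.535, -0.466, 0.528]
contact_force: [-8.7, -1.1, 0.7]
opening: 0.283
```

Call:
drive_tool(
  series=[
    [[0,0,0],[0,0,0.2]],
    [[0,0,0],[0,0,0]],
  ],
)

```text
time: 27.45
eef_pos: [0.5725, -0.312, 0.0206]
tcp_rot: [0.468, 0.534, -0.465, 0.529]
contact_force: [-0.7, 0.6, -4.0]
opening: 0.283
```

```bash
python3 -c "
from nav import *
chan();gl(.053,0,.0205)
c=ctrl.read_camera('side');chan()
im=c['img'][290:350,310:400,::-1]; o=cv2.imread('pics/side0.png')[290:350,310:400]
cv2.imwrite('pics/cmp.png',np.hstack([cv2.resize(i,None,fx=4.4,fy=4.4,interpolation=2) for i in(o,im)]))"
```

```text
local x,y mm 51.4 0.0 z 20.6 F local -0.6 0.7 -4.0 t 27.45
t 27.45 pos [ 0.5725 -0.312   0.0206] yaw 0.1307 op 0.283 F [-0.7  0.6 -4. ]
shift(units) [0.   0.03 0.  ] dist mm 1.6 turn [ 0.3  -0.49  0.1 ]
local x,y mm 51.4 0.1 z 20.6 F local -1.4 -0.5 -3.5 t 27.5
```

View pics/cmp.png

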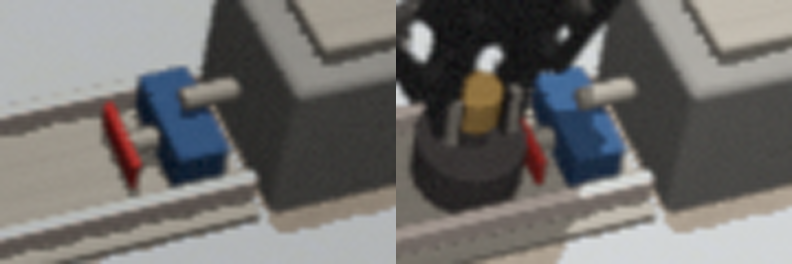

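Stop tip moved about 2.3 px (5–7 mm), within 2–12.5. Lower to firm floor contact, then release.

Call:
drive_tool(
  series=[
    [[0.03,0,0],[0,0,0]],
    [[0.02,0,0],[0,0,0]],
  ],
)

```text
time: 27.7
eef_pos: [0.5726, -0.3119, 0.0205]
tcp_rot: [0.467, 0.535, -0.465, 0.528]
contact_force: [-5.2, 0.8, 2.2]
opening: 0.284
```

```bash
python3 -c "
from nav import *
chan();gl(.0515,0,.0205)"
```

```text
local x,y mm 51.5 0.1 z 20.5 F local -5.0 1.4 2.2 t 27.7
t 27.7 pos [ 0.5726 -0.3119  0.0205] yaw 0.1315 op 0.284 F [-5.2  0.8  2.2]
shift(units) [0. 0. 0.] dist mm 0.1 turn [ 0.35 -0.53  0.21]
```

Call:
drive_tool(
  series=[
    [[0,0,0],[0,0,0]],
    [[0,0,0],[0,0,0]],
    [[0,0,0],[0,0,0]],
  ],
  grip=0.1,
)

```text
time: 28.0
eef_pos: [0.576, -0.3134, 0.0228]
tcp_rot: [0.468, 0.532, -0.464, 0.532]
contact_force: [0.3, 0.3, 0.8]
opening: 0.548
```

```bash
python3 -c "
from look import *
chan();look('b31',.4421,-.3284,.0205,.1254)"
```

```text
local x,y mm 54.7 -1.8 z 22.8 F local 0.3 0.3 0.8 t 28.0
t 28.0 pos [ 0.576  -0.3134  0.0228] yaw 0.1312 op 0.548 F [0.3 0.3 0.8]
shift(units) [ 0.04 -2.69 -0.05] dist mm 134.7 turn [ 0.33 -0.21 -0.23]
```

View pics/b31.png

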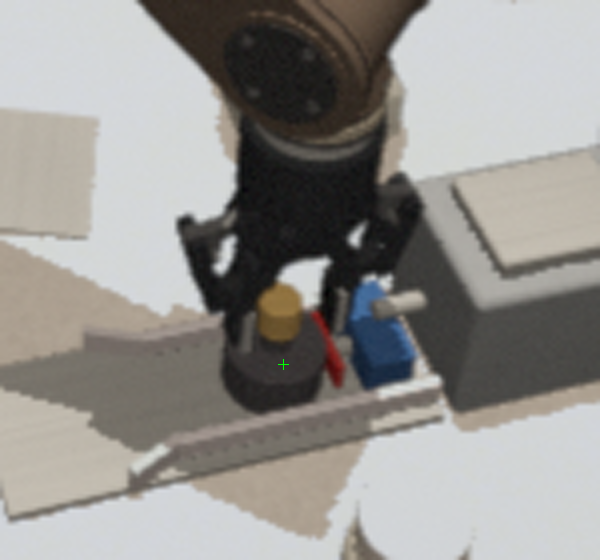

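Released; the weight stands free against the stop. The arm relaxed 3 mm forward, so re-centre and lift straight up.

Call:
drive_tool(
  series=[
    [[-0.2,-0.06,-0.03],[0,0,0]],
    [[-0.5,0,0],[0,0,0]],
    [[-0.8,0,0],[0,0,0]],
    [[-0.8,0,0],[0,0,0]],
    [[-0.5,0,0],[0,0,0]],
  ],
)

```text
time: 28.55
eef_pos: [0.5697, -0.3108, 0.164]
tcp_rot: [0.468, 0.535, -0.464, 0.528]
contact_force: [0.2, 0.2, 0.7]
opening: 0.552
```

Call:
drive_tool(
  series=[
    [[0,-0.6,-0.6],[0,0,0]],
    [[0,-0.6,-0.6],[0,0,0]],
    [[0,0,0],[0,0,0]],
    [[0,0,0],[0,0,0]],
    [[0,0,0],[0,0,0]],
  ],
)

```text
time: 29.05
eef_pos: [0.5041, -0.2607, 0.1749]
tcp_rot: [0.469, 0.528, -0.464, 0.535]
contact_force: [0.5, -0.1, -0.2]
opening: 0.547
```

Run:
```python
from fit import *
from nav import goto,CH
goto(.45,-.25,.2,.1254)
S=snap('side','f_side');T=snap('top','f_top')
print([k for k in knobs(S)][:12]);print(knobs(T))
im=S['img'][280:370,250:400,::-1]; cv2.imwrite('pics/f1.png',cv2.resize(im,None,fx=5,fy=5,interpolation=2))
for n,i in(('before',cv2.imread('pics/side0.png')[:,:,::-1]),('after',S['img'])):
    h=cv2.cvtColor(np.ascontiguousarray(i),cv2.COLOR_RGB2HSV); 
    for nm,m in (('red',cv2.inRange(h,(0,150,70),(6,255,255))|cv2.inRange(h,(172,150,70),(180,255,255))),('blue',cv2.inRange(h,(100,120,40),(125,255,255)))):
        m=m.copy(); m[:300]=0;m[345:]=0;m[:,:325]=0;m[:,372:]=0
        ys,xs=np.nonzero(m); print(n,nm,len(xs),'x',xs.min(),xs.max(),'y',ys.min(),ys.max(),'mean',xs.mean().round(2),ys.mean().round(2), 'tip', xs[ys>=ys.max()-3].mean().round(2))
```

```text
t 29.05 pos [ 0.5041 -0.2607  0.1749] yaw 0.1308 op 0.547 F [ 0.5 -0.1 -0.2]
shift(units) [-0.52 -1.04 -0.35] dist mm 60.6 turn [ 0.31  0.16 -0.69]
[(np.int32(217), array([340.61, 148.2 ])), (np.int32(650), array([182.37, 147.49])), (np.int32(244), array([  5.41, 150.  ])), (np.int32(95), array([217.11, 175.95])), (np.int32(16), array([318.38, 207.44])), (np.int32(62), array([227.  , 211.24])), (np.int32(135), array([327.27, 312.81]))]
[(np.int32(983), array([139.88, 136.56])), (np.int32(56), array([222.62, 181.62])), (np.int32(57), array([275.42, 180.84])), (np.int32(56), array([251.64, 184.07])), (np.int32(16), array([375.31, 189.19])), (np.int32(89), array([387.8 , 198.15])), (np.int32(18), array([356.89, 208.72])), (np.int32(17), array([368.59, 226.06])), (np.int32(27), array([362.96, 237.96])), (np.int32(21), array([348.76, 240.52])), (np.int32(27), array([356.67, 241.04])), (np.int32(1166), array([327.34, 287.09])), (np.int32(148), array([165.06, 274.9 ])), (np.int32(43), array([244.84, 264.79])), (np.int32(134), array([341.31, 286.36])), (np.int32(3438), array([ 92.42, 314.32]
[... 753 characters left out ...]
32(17), array([257.06, 387.76])), (np.int32(26), array([279.38, 391.42])), (np.int32(102), array([202.95, 398.57])), (np.int32(27), array([227.7 , 390.96])), (np.int32(16), array([261.5 , 394.75])), (np.int32(55), array([273.65, 399.25])), (np.int32(31), array([235.52, 397.81])), (np.int32(43), array([245.28, 404.98])), (np.int32(97), array([220.46, 409.96])), (np.int32(19), array([232.74, 415.89])), (np.int32(30), array([256.63, 413.83]))]
before red 45 x 334 341 y 314 330 mean 337.38 321.33 tip 340.0
before blue 272 x 342 360 y 306 330 mean 350.89 318.71 tip 353.58
after red 32 x 336 343 y 313 330 mean 340.5 323.47 tip 341.56
after blue 276 x 342 360 y 306 330 mean 350.68 318.79 tip 352.92
```

View pics/f_side.png

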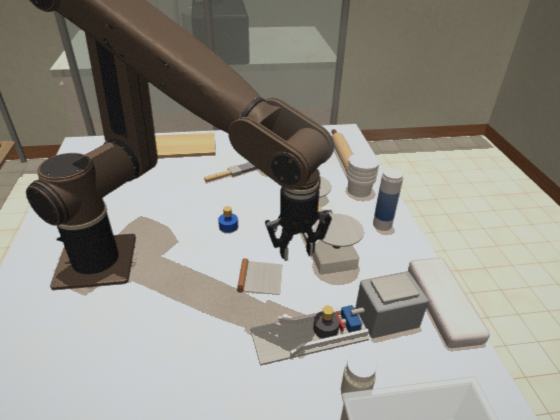

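View pics/f1.png

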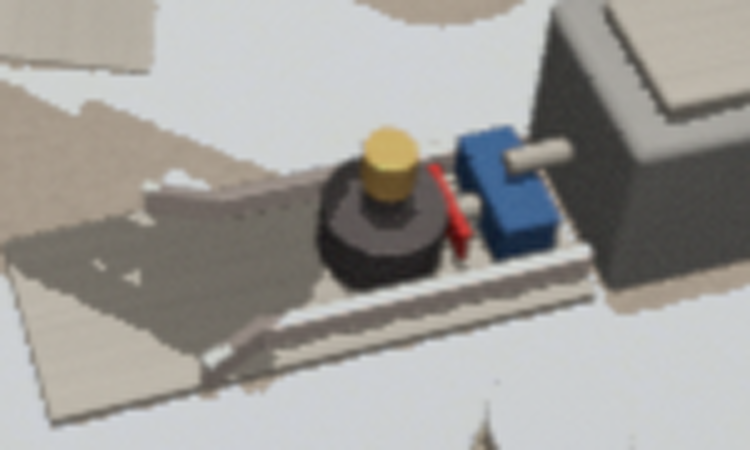

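Run:
```python
from fit import *
from nav import CH
S=ctrl.read_camera('side');T=ctrl.read_camera('top')
C,Q=np.cos(CH[2]),np.sin(CH[2])
loc=lambda p:(np.array([C*(p[0]-CH[0])+Q*(p[1]-CH[1]),-Q*(p[0]-CH[0])+C*(p[1]-CH[1])])*1e3).round(1)
W=lambda x,y,z:[CH[0]+C*x-Q*y,CH[1]+Q*x+C*y,z]
print('px/10mm along channel',proj(S,W(.088,-.022,.02))-proj(S,W(.078,-.022,.02)))
x,r=fitknob([S],[np.array([327.27,312.81])],.008);print('weight local mm (side only)',loc(x))
x,r=fitknob([S],[np.array([327.27,312.81])],.007);print(loc(x))
for b in(.092,.11,.128):
    x,r=fitknob([T],[np.array([222.62,181.62])],b);print('weight1',b,x.round(4),'from pan centre mm',(np.linalg.norm(x-[.6232,.1634])*1e3).round(1))
im=S['img'][150:270,240:360,::-1]
```

```text
px/10mm along channel [ 4.03395394 -0.89512761]
weight local mm (side only) [49.3  1.2]
[49.6  2. ]
weight1 0.092 [0.6267 0.164 ] from pan centre mm 3.6
weight1 0.11 [0.623  0.1619] from pan centre mm 1.5
weight1 0.128 [0.6193 0.1597] from pan centre mm 5.4
```

Run:
```python
from h import *
T=snap('top','g_top'); im=T['img'][140:260,130:400,::-1]
cv2.imwrite('pics/g1.png',cv2.resize(im,None,fx=2.9,fy=2.9,interpolation=2))
print(ctrl.get_state()['time'],ctrl.get_state()['contact_force'])
```

```text
29.3 [-0.30972668  0.00423399 -0.93072859]
```

View pics/g1.png

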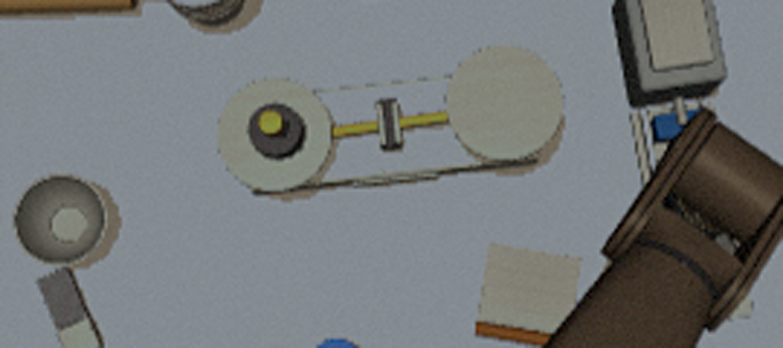

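The top view shows the lighter weight upright and centred on the left pan, crop (275,130). The heavier one stands in the channel against the stop and the arm is clear. Handing in.

```bash
python3 -c "
from plant import ctrl
print(ctrl.sign_off())"
```

```text
the job is handed in; nothing more can be done
None
```

I weighed both cast weights on the balance. The one on the right pan (the weight that started nearest the scraper) went fully down, so it is the heavier. I gripped it on the lowered pan, lifted it slowly, slid it up the channel until the stop gave at a steady 6 N or so (peak about 9 N), let go, and handed in at about 29 s of the 72 s.

**Last checks**
- **Heavier weight:** it stands upright in the channel against the stop, about 1–2 mm off the centre line by the side camera. The top camera could not confirm this because the arm covered it.
- **Red stop:** pushed in about 4–5.5 mm, from both the image shift and the arm travel after contact. The allowed range is 2–12.5 mm.
- **Lighter weight:** upright on the left pan, within 2–5 mm of its centre.
- **Bystanders:** I saw no movement of the scraper, bowl, brush or jar, but did not measure them.

**Disagreements**
- **Tool height:** the cameras showed the fingertips about 4 cm higher than the reported tool height throughout. I set grasp heights from the pictures and from touch instead.
- **Arm drift:** the arm drifted a few millimetres between steps. It also sprang about 3 mm forward when I let go in the channel, but the fingers were clear of the weight.
- **Wrong turn:** my first turn at the start went the wrong way and I corrected it on the way to the first weight.

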